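# Stack loaded tile cranks for the kiln

### The job

Load the two border tiles for firing: lay one flat and square in the tile crank that stands on its bat, stack the loose crank squarely on top with its feet fully home inside the corner lips, and lay the other tile flat and square in that upper crank. Set the pieces down without dropping them, leave the lower crank standing where it is, and do not disturb the mug, the saucer or the paste pot.

Things in the scene. Friction and masses are not known exactly. Their poses are not given: they have to be found in the camera images.
- crank_lower: Lower tile crank, standing on the otherwise bare bat: buff fired-clay ladder frame, 176 (x) x 64 (y) x 35.5 mm high, 0.38 kg. Origin: centre of its underside (feet soles), z up. Side rails run full length at y = +-20 to 32, z 6 to 14 mm. Corner pillars x = 69 to 88, y = 13 to 32 mm (either sign), lips up to 35.5 mm. Pinch it from above across its 64 mm width, at mid-length
- crank_upper: The loose second crank, same shape, size, axes and origin as crank_lower, standing on the bare table. Its four tapered feet (9 mm across at the sole, centres x = +-75.5, y = +-19.5 mm, 6 mm high) go on the lower crank's seats
- crank_lower_seat (a point): Centre of the lower crank at the height of its four corner seats, 31 mm above its origin, axes as the crank. The upper crank's underside belongs here. The seats' outer ends and outer sides have lips 4.5 mm high and thick; the upper crank's feet stand inside them, with about 3.5 mm play at the soles and 2 mm when home
- crank_lower_bed (a point): Centre of the tile bed of crank_lower, 17 mm above its origin, axes as the crank: the tops of two cross ribs at x = +-38 mm, on which a tile's underside rests. 138 mm are free between the pillars for the 128 mm tile; the long sides are open for the fingers
- crank_upper_bed (a point): The same tile bed of crank_upper
- tile_1: A border tile of plain pinkish-buff biscuit clay, 128 long (x) x 50 wide (y) x 9 mm thick (its moulded beads and bosses on the face reach 11 mm), 0.12 kg, lying face up on the other bat beside its twin. Origin: centre of its underside, z up through the face. The two tiles are alike and either may go in either crank
- tile_2: The other border tile, same as tile_1
- kiln_bat: The bat under crank_lower: a flat sage-green slab 170 (x) x 230 (y) x 12 mm lying fixed on the table; origin: centre of its underside
- drying_bat: The bat under the two tiles: a second slab like kiln_bat, 170 (x) x 230 (y) x 12 mm, fixed; origin: centre of its underside
- mug: Bystander: white porcelain lidded mug, 75 mm across, 100 mm over the handle, 111 mm high; origin: centre of its underside
- saucer: Bystander: small white saucer with grey pigment, 90 mm across, 33 mm high; origin: centre of its underside
- paste_pot: Bystander: small white pot, 56 mm across, 51 mm high; origin: centre of its underside
Not all that is in view belongs to the job. What is shaped like the tile_1 but turquoise is not meant.

How it is judged:
On the way, in this order (a step that is already met when the one before it is completed fails the run):
1. one tile lies flat and square in the lower crank (((z of tile_1 in the frame of crank_lower between 0.014 and 0.02 m and x of tile_1 in the frame of crank_lower between -0.007 and 0.007 m and y of tile_1 in the frame of crank_lower between -0.007 and 0.007 m and angle between the x axis of tile_1 and the x axis of crank_lower, either way round below 0.1 rad and angle between tile_1's own z axis and vertical below 0.06 rad) or (z of tile_2 in the frame of crank_lower between 0.014 and 0.02 m and x of tile_2 in the frame of crank_lower between -0.007 and 0.007 m and y of tile_2 in the frame of crank_lower between -0.007 and 0.007 m and angle between the x axis of tile_2 and the x axis of crank_lower, either way round below 0.1 rad and angle between tile_2's own z axis and vertical below 0.06 rad))), for 0.2 s.
2. the loose crank stands squarely on the lower one, feet home (z of crank_upper in the frame of crank_lower between 0.028 and 0.034 m and x of crank_upper in the frame of crank_lower between -0.005 and 0.005 m and y of crank_upper in the frame of crank_lower between -0.005 and 0.005 m and angle between the x axis of crank_upper and the x axis of crank_lower, either way round below 0.05 rad and angle between crank_upper's own z axis and vertical below 0.04 rad), for 0.2 s.
At the end, for the whole second after the job is handed in: Upper crank on the lower: 31 mm above (+-3 mm), centred +-5 mm, square 0.05, level 0.04 rad; one tile on the ribs of each crank (height +-3 mm, centred +-7 mm, square 0.1, level 0.06 rad); lower crank upright (0.04 rad), within 20 mm of its start; cranks and tiles at rest (under 0.02 m/s) (all of step 2 and (((z of tile_1 in the frame of crank_lower between 0.014 and 0.02 m and x of tile_1 in the frame of crank_lower between -0.007 and 0.007 m and y of tile_1 in the frame of crank_lower between -0.007 and 0.007 m and angle between the x axis of tile_1 and the x axis of crank_lower, either way round below 0.1 rad and angle between tile_1's own z axis and vertical below 0.06 rad) and (z of tile_2 in the frame of crank_upper between 0.014 and 0.02 m and x of tile_2 in the frame of crank_upper between -0.007 and 0.007 m and y of tile_2 in the frame of crank_upper between -0.007 and 0.007 m and angle between the x axis of tile_2 and the x axis of crank_upper, either way round below 0.1 rad and angle between tile_2's own z axis and vertical below 0.06 rad)) or ((z of tile_2 in the frame of crank_lower between 0.014 and 0.02 m and x of tile_2 in the frame of crank_lower between -0.007 and 0.007 m and y of tile_2 in the frame of crank_lower between -0.007 and 0.007 m and angle between the x axis of tile_2 and the x axis of crank_lower, either way round below 0.1 rad and angle between tile_2's own z axis and vertical below 0.06 rad) and (z of tile_1 in the frame of crank_upper between 0.014 and 0.02 m and x of tile_1 in the frame of crank_upper between -0.007 and 0.007 m and y of tile_1 in the frame of crank_upper between -0.007 and 0.007 m and angle between the x axis of tile_1 and the x axis of crank_upper, either way round below 0.1 rad and angle between tile_1's own z axis and vertical below 0.06 rad))) and distance of crank_lower from where it was at the start of the episode below 0.02 m and angle between crank_lower's own z axis and vertical below 0.04 rad and linear speed of each of crank_lower, crank_upper, tile_1, tile_2 below 0.02 m/s); the robot touches nothing.
It fails at once if the lidded mug is pushed more than 25 mm or tipped (distance of mug from where it was at the start of the episode above 0.025 m or angle between mug's own z axis and vertical above 0.3 rad).
It fails at once if the saucer is pushed more than 25 mm or tipped (distance of saucer from where it was at the start of the episode above 0.025 m or angle between saucer's own z axis and vertical above 0.3 rad).
It fails at once if the paste pot is pushed more than 25 mm or tipped (distance of paste_pot from where it was at the start of the episode above 0.025 m or angle between paste_pot's own z axis and vertical above 0.3 rad).
It fails at once if a tile or a crank is dropped (falls freely for more than about 2 cm) ((linear speed of crank_lower above 0.6 m/s and contact force between crank_lower and the fingers below 0.05 N) or (linear speed of crank_upper above 0.6 m/s and contact force between crank_upper and the fingers below 0.05 N) or (linear speed of tile_1 above 0.6 m/s and contact force between tile_1 and the fingers below 0.05 N) or (linear speed of tile_2 above 0.6 m/s and contact force between tile_2 and the fingers below 0.05 N)).
It also fails if it takes over 69 s, if anything falls off the work surface, if the arm or the gripper's body presses on something with over 40 N, if the wrist force passes 120 N, or if a joint passes its speed limit or range.

### The arm

A 7-joint arm with a two-finger parallel gripper is mounted at the origin on the work surface; the furniture and walls round the work are solid. World frame = base frame: x ahead of the robot, y to its left, z up, the work surface at z = 0. Lengths are in m, angles in rad, forces in N, time in s.
With the tool pointing down it reaches from about 0.4 to 0.85 m from the base axis. Payload 4.5 kg.
Tool frame: the origin (TCP) lies midway between the tips of the shut fingers; the grasp point (between the pads) lies 19 mm behind it; z points along the fingers, y is the direction in which the jaws open and shut (so a half turn about z gives the same grasp; the last joint's range is limited). The gripper opens to 88 mm and grips with 3 to 60 N. Pads are 18 mm wide; open, the fingers measure 123 mm over their backs; the gripper's body (75 mm by 187 mm) begins 45 mm behind the grasp point.
Start: joints at [1.256, 0.689, -0.195, 1.565, 0.157, 0.902, -0.215], TCP at [0.214, -0.587, 0.199] pointing down, gripper open.
Joint ranges: [-3.01, 3.01], [-0.46, 2.08], [-1.47, 1.51], [0.13, 2.56], [-1, 4.14], [0.04, 2.09], [-2.66, 2.66]. Speed limits (rad/s): [2.57, 2.57, 3.14, 3.14, 3.14, 3.14, 3.14].

### API

Orientations are given as a unit quaternion [x, y, z, w].
In Python, from plant import get_state, snapshot, finish_job, find_in gives the robot as it stands.
- The arm moves only by the shell command python3 -m creep 'ROWS' [OPENING] [FORCE]. ROWS is JSON, one flat list of numbers, 6 for each row, row after row: the shift along the tool's x, y, z in mm, then the turn, a rotation vector about the tool's x, y, z in degrees. In form: [tx, ty, tz, wx, wy, wz, tx, ty, tz, wx, wy, wz, ...]. A call has 1 to 5 rows; each row shifts and turns the pose as measured when the row begins, along the tool's axes as they then stand; what a row does not reach is not made up. A row lasts 1/12 s, in which the tool goes at most 41.7 mm and 7.16 degrees, less where a joint would pass 70% of its speed; a pose out of reach is approached as far as the arm can. A call is refused whole if a number of a shift passes 41.7 or a number of a turn 7.16, either way. A call with a gripper value outside its range is refused whole. OPENING is the finger opening in mm, from 0 to 88.1, set as the call begins (- or left out, the last holds). The fingers move at their own pace and stop on an object; FORCE is the grip in N (left out, the last holds). Time passes only in rows, so rows that do not move let the fingers close. It gives the time, the measured TCP pose, the force and the opening at its end, in the units of the state.
- get_state(): the state, without advancing time (a new reading comes with each control period).
- snapshot(name): name is "scene" or "top"; returns a dict with "color" (384x512x3 uint8, red, green, blue), "intrinsics" (3x3 intrinsics, pixels), "extrinsics" (4x4, takes a point from world to camera coordinates). Camera axes: x right, y down, z forward; pixel columns grow to the right and rows downward; lengths in m; the calibration is good to about 2 mm. A picture is of the moment at which its call begins. There is no depth.
- finish_job(): hands the job in, once; it reports no verdict.
Trained networks look in the newest picture that a camera, given by its name, has taken for a name from the list of things; names that differ only in an ending like _2 or _b are one class to them, and where a whole thing is asked for, a point or a joint stands for the part that bears it (a point fixed in the world has none). Each returns a list of dicts, best first, with "score" (0 to 1); they miss things now and then, are a little off and sometimes report something else, mostly with a low value. They report only what shows in the picture. A call takes as long as a camera call. They do not tell look-alikes from the thing itself.
- find_in(thing, camera): "xy" ([column, row] in pixels, amid what is visible of it).
The state is a dict: "clock": time; "q": joint angles; "qd": joint speeds; "joint_torque": joint torques, N m; "tool_pos": TCP position; "eef_rot": TCP orientation; "contact_force": force on the tool from outside, world axes, zero at the start; "moment": the same for the moment, N m; "opening": opening from 0.0 (shut) to 1.0 (fully open).
Only numpy, scipy, OpenCV 4.12 (cv2) and the standard library are available. Lean on these libraries where they do the work, as an engineer would, in place of code of your own. Each camera call takes 0.05 s, during which the arm holds its last target.

## Working session

There is one attempt and no reset: what is moved stays moved. The work goes in short steps, Python scripts to look and compute and a shell command to move; the robot and the scene stay as the last step left them, time stands still between calls to the robot, and variables do not carry over. Pictures are saved under pics/ and viewed, and the job is handed in when it is done.

```bash
ls; mkdir -p pics
python3 - <<'E'
from plant import *
import cv2,json
s=get_state(); print({k:s[k] for k in('clock','tool_pos','eef_rot','opening')})
for c in('scene','top'):
    p=snapshot(c); cv2.imwrite(f'pics/{c}0.png',cv2.cvtColor(p['color'],cv2.COLOR_RGB2BGR))
    print(c,p['intrinsics'],p['extrinsics'])
    for t in('crank_lower','tile_1','kiln_bat','drying_bat','mug','saucer','paste_pot','crank_lower_bed'):
        print(t,[( [round(v) for v in d['xy']],round(d['score'],2)) for d in find_in(t,c)])
print(get_state()['clock'])
E
```

```text
pics
{'clock': 0.0, 'tool_pos': array([ 0.21329267, -0.58672643,  0.19800346]), 'eef_rot': array([ 9.84823283e-01,  1.73557620e-01, -2.33549630e-04, -8.94012666e-04]), 'opening': 1.0006200349590744}
scene [[429.17317284   0.         253.78432765]
 [  0.         429.17317284 193.94778734]
 [  0.           0.           1.        ]] [[-0.67394678 -0.73870517 -0.01050749  0.39176246]
 [-0.50011951  0.46665268 -0.72946264  0.27486675]
 [ 0.54376117 -0.486364   -0.68393995  0.96851782]
 [ 0.          0.          0.          1.        ]]
crank_lower [([213, 246], 0.96)]
tile_1 [([338, 163], 0.84), ([308, 148], 0.71), ([337, 219], 0.59)]
kiln_bat [([219, 248], 0.93), ([307, 150], 0.3)]
drying_bat [([319, 156], 0.77)]
mug [([210, 172], 0.76)]
saucer [([238, 158], 0.74), ([308, 147], 0.36), ([320, 157], 0.16)]
paste_pot [([142, 274], 0.63)]
crank_lower_bed [([221, 237], 0.67)]
top [[429.74965045   0.         248.18528203]
 [  0.         429.74965045 189.67501104]
 [  0.           0.           1.        ]] [[-0.02708182 -0.99930429 -0.02564186  0.10460153]
 [-0.98628794  0.03088895 -0.16211718  0.49816046]
 [ 0.16279644  0.02089983 -0.9864383   1.33423863]
 [ 0.          0.          0.          1.        ]]
crank_lower [([204, 196], 0.91)]
tile_1 [([304, 243], 0.85), ([358, 199], 0.83), ([357, 158], 0.81), ([288, 179], 0.67)]
kiln_bat [([210, 198], 0.72)]
drying_bat [([357, 177], 0.66)]
mug []
saucer [([288, 129], 0.64)]
paste_pot [([146, 184], 0.67)]
crank_lower_bed [([205, 195], 0.56)]
0.9
```

View pics/scene0.png

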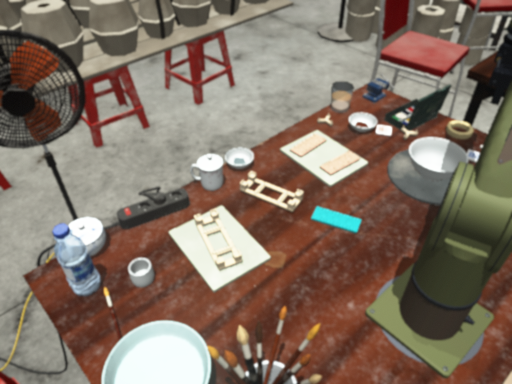

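View pics/top0.png

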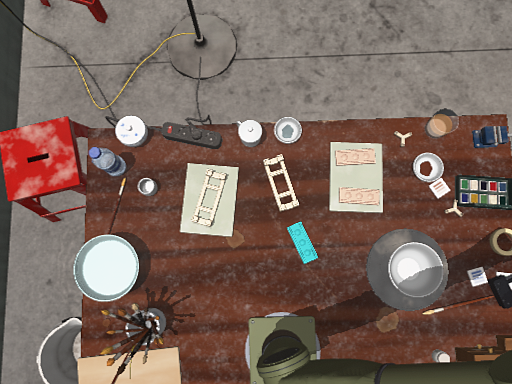

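The scene view shows the lower crank at (213,246), loose crank at (272,190), tiles at (308,146)/(338,162), and the turquoise decoy at (337,219). The top view shows lower crank (210,197), loose crank (281,184), tiles (355,157)/(360,197), and decoy (302,243). The mug sits near the loose crank.

```bash
cat > h.py <<'E'
import numpy as np,cv2
from plant import *
def grab(tag,n=1):
    out={}
    for c in('scene','top'):
        ps=[snapshot(c) for _ in range(n)]
        im=np.mean([p['color'].astype(float) for p in ps],0)
        out[c]=im
        out[c+'K']=ps[0]['intrinsics'];out[c+'E']=ps[0]['extrinsics']
    np.savez(f'pics/{tag}.npz',**out); return out
def proj(d,c,P):
    P=np.asarray(P,float); q=P@d[c+'E'][:3,:3].T+d[c+'E'][:3,3]
    q=q@d[c+'K'].T; return q[:,:2]/q[:,2:]
def back(d,c,uv,z):
    R=d[c+'E'][:3,:3];t=d[c+'E'][:3,3]
    r=R.T@np.linalg.solve(d[c+'K'],[uv[0],uv[1],1]); o=-R.T@t
    return o+r*(z-o[2])/r[2]
E
python3 - <<'E'
from h import *
d=grab('a',2)
for c,boxes in(('scene',[(160,200,120,90),(230,165,80,50),(270,120,110,70)]),('top',[(175,155,70,90),(255,145,50,75),(320,135,70,80)])):
    ims=[]
    for x,y,w,h in boxes:
        im=d[c][y:y+h,x:x+w][:,:,::-1].astype(np.uint8)
        ims.append(cv2.resize(im,None,fx=5 if c=='top' else 4,fy=5 if c=='top' else 4,interpolation=cv2.INTER_NEAREST))
    H=max(i.shape[0] for i in ims)
    o=np.hstack([cv2.copyMakeBorder(i,0,H-i.shape[0],0,4,0) for i in ims])
    s=min(1,800/o.shape[1]); cv2.imwrite(f'pics/crop_{c}.png',cv2.resize(o,None,fx=s,fy=s,interpolation=cv2.INTER_AREA))
for n,c,uv,z in (('low','top',(210,197),.03),('up','top',(281,184),.02),('t1','top',(355,157),.02),('t2','top',(360,197),.02),('kb','top',(210,198),.012),('mug','top',(250,132),.1),('saucer','top',(288,130),.03)):
    print(n,back(d,c,uv,z))
for n,uv,z in (('low',(213,246),.03),('up',(272,190),.02),('t1',(308,146),.02),('t2',(338,162),.02)): print(n,back(d,'scene',uv,z))
E
```

```text
low [0.48288137 0.21421068 0.03      ]
up [ 0.52000084 -0.01681577  0.02      ]
t1 [ 0.60205828 -0.26212087  0.02      ]
t2 [ 0.46942594 -0.26924771  0.02      ]
kb [0.48228258 0.21626272 0.012     ]
mug [0.67438734 0.07813998 0.1       ]
saucer [ 0.69825032 -0.04642197  0.03      ]
low [0.46853997 0.24203071 0.03      ]
up [ 0.52449676 -0.02028014  0.02      ]
t1 [ 0.59664004 -0.2541931   0.02      ]
t2 [ 0.47655817 -0.26091442  0.02      ]
```

View pics/crop_scene.png

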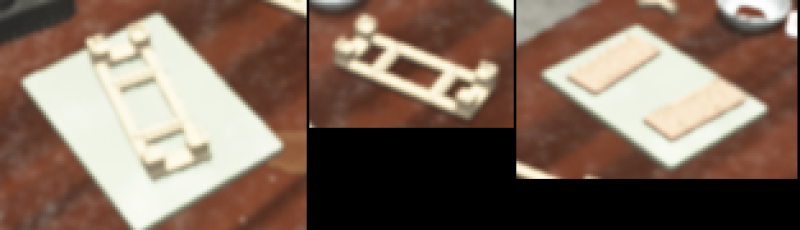

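View pics/crop_top.png

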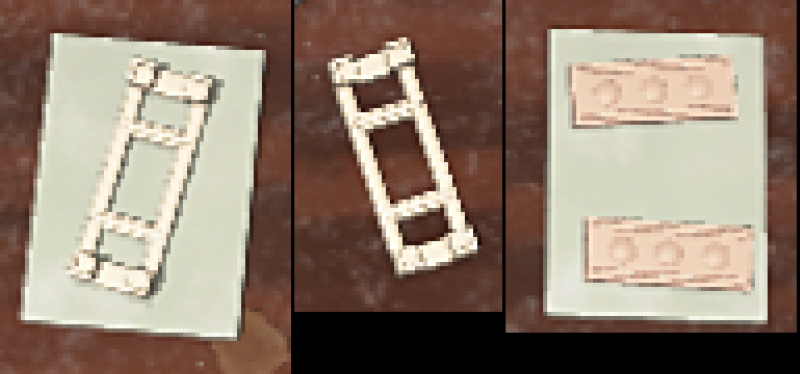

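Run:
```python
from h import *
d=np.load('pics/a.npz')
t=d['top'];s=d['scene']
for n,p in(('bat',(225,200)),('bat2',(195,190)),('dbat',(357,178)),('table',(262,190)),('crU',(292,203)),):print(n,t[p[1]-1:p[1]+2,p[0]-1:p[0]+2].reshape(-1,3).astype(int).tolist())
for y in (177,200): print('low row',y,t[y,188:228].astype(int).tolist())
print('tile col',t[140:212,362].astype(int).tolist())
```

```text
bat [[218, 219, 199], [218, 220, 199], [218, 220, 199], [218, 219, 199], [218, 220, 199], [218, 218, 197], [218, 219, 198], [218, 219, 198], [218, 218, 198]]
bat2 [[219, 219, 200], [218, 218, 200], [217, 217, 199], [217, 218, 199], [217, 218, 197], [216, 218, 197], [217, 218, 200], [218, 218, 199], [218, 218, 199]]
dbat [[212, 215, 193], [212, 214, 193], [213, 215, 192], [211, 214, 193], [212, 214, 192], [212, 215, 193], [211, 214, 192], [212, 214, 193], [213, 215, 193]]
table [[106, 63, 48], [105, 64, 47], [106, 65, 50], [107, 64, 48], [107, 63, 46], [109, 66, 50], [109, 64, 48], [109, 63, 46], [107, 63, 46]]
crU [[244, 227, 196], [205, 187, 160], [255, 252, 234], [244, 232, 202], [193, 179, 154], [255, 254, 240], [240, 227, 200], [177, 162, 140], [248, 241, 221]]
low row 177 [[215, 218, 196], [214, 215, 195], [213, 213, 196], [214, 215, 197], [214, 215, 195], [212, 213, 194], [210, 213, 191], [211, 214, 192], [213, 215, 194], [212, 214, 192], [212, 214, 191], [211, 213, 191], [211, 213, 191], [210, 212, 191], [210, 211, 191], [207, 210, 189], [201, 203, 183], [222, 216, 189], [255,
[... 1579 characters left out ...]
3], [214, 216, 194], [214, 217, 193], [216, 217, 197], [216, 217, 197], [216, 217, 197], [215, 217, 196], [214, 217, 195], [214, 215, 194], [214, 215, 195], [214, 216, 195], [214, 215, 195], [214, 216, 194], [214, 214, 193], [213, 215, 193], [212, 215, 193], [211, 216, 193], [214, 219, 198], [190, 180, 160], [240, 208, 183], [251, 228, 202], [212, 172, 153], [236, 206, 183], [241, 215, 191], [230, 197, 174], [217, 179, 157], [213, 174, 153], [232, 201, 177], [240, 213, 189], [241, 214, 189], [241, 214, 190], [248, 227, 199], [222, 184, 163], [221, 181, 158], [190, 188, 169], [211, 215, 194], [213, 216, 195], [213, 214, 194], [216, 216, 195], [216, 218, 197], [222, 225, 202], [198, 202, 183]]
```

```bash
cat > fit.py <<'E'
from h import *
from scipy.optimize import minimize
def box(x0,x1,y0,y1,z0,z1): return np.array([[x,y,z] for x in(x0,x1) for y in(y0,y1) for z in(z0,z1)])/1000
CR=[]
for s in(-1,1):
    CR.append(box(-88,88,*sorted((20*s,32*s)),6,14))
    CR.append(box(s*38-4,s*38+4,-26,26,8,17))
    CR.append(box(*sorted((s*70,s*88)),-26,26,8,14))
    for q in(-1,1):
        CR.append(box(*sorted((s*69,s*88)),*sorted((q*13,q*32)),6,31))
        CR.append(box(*sorted((s*83.5,s*88)),*sorted((q*13,q*32)),31,35.5))
        CR.append(box(*sorted((s*69,s*88)),*sorted((q*27.5,q*32)),31,35.5))
        CR.append(box(s*75.5-6,s*75.5+6,q*19.5-6,q*19.5+6,0,6))
TI=[box(-64,64,-25,25,0,9)]
SS=6
def render(d,c,parts,pose,roi):
    x,y,z,a=pose; x0,y0,w,h=roi
    R=np.array([[np.cos(a),-np.sin(a),0],[np.sin(a),np.cos(a),0],[0,0,1]])
    m=np.zeros((h*SS,w*SS),np.uint8)
    for b in parts:
        uv=(proj(d,c,b@R.T+[x,y,z])-[x0,y0]+.5)*SS-.5
        hull=cv2.convexHull(uv.astype(np.float32))[:,0]
        cv2.fillConvexPoly(m,np.round(hull*16).astype(np.int32),255,shift=4)
    return cv2.resize(m,(w,h),interpolation=cv2.INTER_AREA)/255.
def feat(im,kind):
    R,G=im[...,0],im[...,1]; f=(R-G)/(R+1)
    if kind=='bat':  return np.where(f>.24,0,np.clip((f-.005)/.03,0,1))
    if kind=='tile': return np.where(f>.24,0,np.clip((f-.01)/.09,0,1))
    if kind=='table': return np.clip((.3-f)/.16,0,1)
def fit(d,parts,kind,p0,z,cams=('top','scene'),pad=6):
    data=[]
    for c in cams:
        uv=proj(d,c,np.array([[p0[0]+dx,p0[1]+dy,z+.02] for dx in(-.08,.08) for dy in(-.08,.08)]))
        cx,cy=proj(d,c,[[p0[0],p0[1],z+.015]])[0]
        r=int(.10*430/ (1.25 if c=='top' else .95))+pad
        roi=(int(cx)-r,int(cy)-r,2*r,2*r)
        f=feat(d[c][roi[1]:roi[1]+2*r,roi[0]:roi[0]+2*r],kind)
        near=cv2.dilate((render(d,c,parts,(p0[0],p0[1],z,p0[2]),roi)>0).astype(np.uint8),np.ones((2*pad+1,)*2))
        data.append((c,roi,f,near))
    def cost(p):
        return sum((np.abs(f-render(d,c,parts,(p[0]/1e3,p[1]/1e3,z,p[2]/50),roi))*n).sum() for c,roi,f,n in data)
    b=None
    x=np.array([p0[0]*1e3,p0[1]*1e3,p0[2]*50])
    for st in(6,3,1):
        sim=np.vstack([x]+[x+st*e for e in np.eye(3)])
        r=minimize(cost,x,method='Nelder-Mead',options=dict(initial_simplex=sim,xatol=.02,fatol=.01)); x=r.x
    return np.array([x[0],x[1],np.degrees(x[2]/50)]),r.fun
def overlay(d,c,items,roi,name,k=5):
    x0,y0,w,h=roi
    im=cv2.resize(d[c][y0:y0+h,x0:x0+w][:,:,::-1].astype(np.uint8),None,fx=k,fy=k,interpolation=cv2.INTER_NEAREST)
    for parts,pose in items:
        m=(cv2.resize(render(d,c,parts,pose,roi),None,fx=k,fy=k)>.5).astype(np.uint8)
        cs,_=cv2.findContours(m,cv2.RETR_LIST,cv2.CHAIN_APPROX_NONE); cv2.drawContours(im,cs,-1,(255,0,0),1)
    cv2.imwrite(name,im)
E
python3 - <<'E'
from fit import *
d=np.load('pics/a.npz')
D=np.radians
its=[]
for n,parts,kind,p0,z in(('low',CR,'bat',(.475,.22,D(-14)),.012),('up',CR,'table',(.52,-.017,D(17)),0),('t1',TI,'tile',(.6,-.26,D(88)),.012),('t2',TI,'tile',(.47,-.265,D(88)),.012)):
    for cams in(('top',),('scene',),('top','scene')):
        r=fit(d,parts,kind,p0,z,cams); print(n,cams,r[0].round(1),round(r[1]))
    p=r[0]; its.append((parts,(p[0]/1e3,p[1]/1e3,z,np.radians(p[2]))))
overlay(d,'top',its,(175,140,215,100),'pics/ov_top.png',3)
overlay(d,'scene',its,(160,120,220,170),'pics/ov_sc.png',3)
E
```

```text
low ('top',) [481.9 218.8 -17.4] 198
low ('scene',) [479.7 219.8 -17.3] 499
low ('top', 'scene') [481.  218.9 -17.6] 711
up ('top',) [525.  -14.8  16.1] 119
up ('scene',) [526.3 -16.8  16.5] 184
up ('top', 'scene') [525.2 -15.   16. ] 310
t1 ('top',) [ 604.5 -262.2   91.5] 29
t1 ('scene',) [ 604.6 -264.5   93.6] 220
t1 ('top', 'scene') [ 604.4 -262.4   91.9] 252
t2 ('top',) [ 474.3 -265.8   84.5] 48
t2 ('scene',) [ 475.  -270.7   86.3] 219
t2 ('top', 'scene') [ 474.1 -266.8   84.3] 290
```

View pics/ov_top.png

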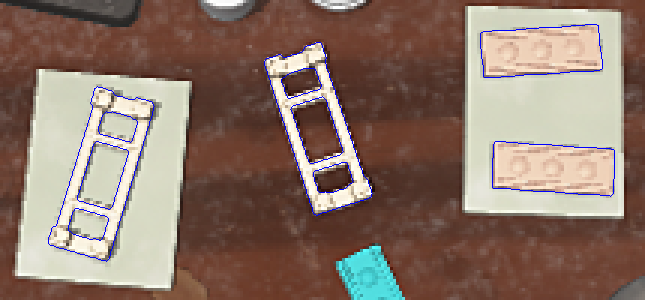

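View pics/ov_sc.png

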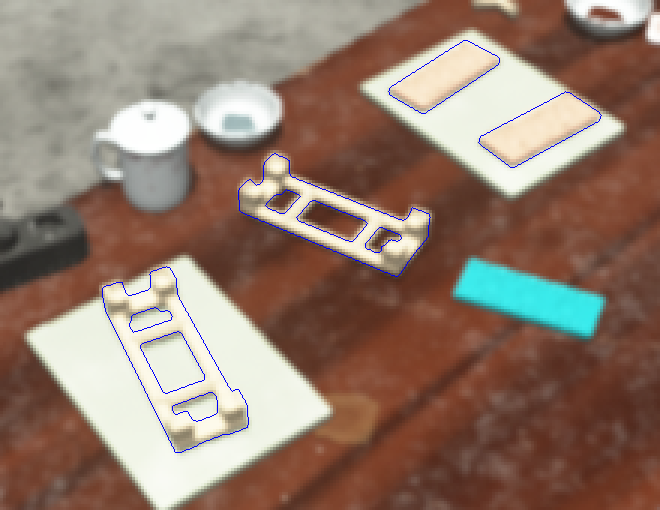

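Model fits line up well in both cameras, to about 2 mm. Next is a helper that works out the tool-frame moves.

```bash
cat > go.py <<'E'
import sys,numpy as np
from scipy.spatial.transform import Rotation as R
from plant import get_state
def tgt(yaw):
    c,s=np.cos(np.radians(yaw)),np.sin(np.radians(yaw))
    return R.from_matrix(np.array([[c,s,0],[s,-c,0],[0,0,-1]]))
def show(st=None):
    st=st or get_state(); r=R.from_quat(st['eef_rot']); m=r.as_matrix()
    print('t %.2f pos %s yaw %.2f tilt %.2f open %.1f F %s'%(st['clock'],(st['tool_pos']*1e3).round(1),np.degrees(np.arctan2(m[1,0],m[0,0])),np.degrees(np.arccos(min(1,-m[2,2]))),st['opening']*88.1,np.round(st['contact_force'],1)))
if __name__=='__main__':
    st=get_state(); show(st)
    if len(sys.argv)>2:
        x,y,z,yaw=map(float,sys.argv[1:5])
        p=st['tool_pos']*1e3; r=R.from_quat(st['eef_rot']); T=tgt(yaw)
        w=(r.inv()*T).as_rotvec(degrees=True); d=r.inv().apply(np.array([x,y,z])-p)
        n=max(1,int(np.ceil(max(np.linalg.norm(d)/40,np.abs(w).max()/7)))); 
        print('q',st['q'].round(2),'total shift',d.round(1),'turn',w.round(2),'n',n)
        step=R.from_rotvec(w/n,degrees=True); cur=r
        for i in range(n):
            t=cur.inv().apply((np.array([x,y,z])-p)/n); cur=cur*step
            print(i,t.round(1).tolist(),(w/n).round(2).tolist())
E
python3 go.py 604 -262 120 91.5
```

```text
t 1.10 pos [ 213.6 -587.4  198.9] yaw 19.98 tilt 0.01 open 88.3 F [ 0.4 -0.2 -0.7]
q [ 1.26  0.69 -0.19  1.57  0.16  0.9  -0.22] total shift [ 478.  -172.4   78.9] turn [ 1.000e-02  0.000e+00 -7.152e+01] n 13
0 [36.8, -13.3, 6.1] [0.0, 0.0, -5.5]
1 [37.9, -9.7, 6.1] [0.0, 0.0, -5.5]
2 [38.6, -6.0, 6.1] [0.0, 0.0, -5.5]
3 [39.0, -2.3, 6.1] [0.0, 0.0, -5.5]
4 [39.1, 1.5, 6.1] [0.0, 0.0, -5.5]
5 [38.7, 5.2, 6.1] [0.0, 0.0, -5.5]
6 [38.1, 8.9, 6.1] [0.0, 0.0, -5.5]
7 [37.0, 12.5, 6.1] [0.0, 0.0, -5.5]
8 [35.7, 16.0, 6.1] [0.0, 0.0, -5.5]
9 [34.0, 19.4, 6.1] [0.0, 0.0, -5.5]
10 [32.0, 22.5, 6.1] [0.0, 0.0, -5.5]
11 [29.6, 25.5, 6.1] [0.0, 0.0, -5.5]
12 [27.1, 28.2, 6.1] [0.0, 0.0, -5.5]
```

```bash
python3 -m creep '[37,-13,0,0,0,-5.5, 38,-10,0,0,0,-5.5, 39,-6,0,0,0,-5.5, 39,-2,0,0,0,-5.5, 39,1.5,0,0,0,-5.5]' 75 20; python3 -m creep '[39,5,0,0,0,-5.5, 38,9,0,0,0,-5.5, 37,12.5,0,0,0,-5.5, 36,16,0,0,0,-5.5, 34,19,0,0,0,-5.5]'; python3 go.py 604 -262 100 91.5
```

```text
clock: 1.52
tool_pos: [0.3573, -0.4686, 0.1973]
eef_rot: [0.916, 0.401, -0.005, 0.002]
contact_force: [1.0, -0.1, -0.4]
opening: 0.85
clock: 1.93
tool_pos: [0.5128, -0.3363, 0.1959]
eef_rot: [0.788, 0.616, -0.006, 0.002]
contact_force: [0.8, -0.5, 0.6]
opening: 0.851
t 1.93 pos [ 512.8 -336.3  195.9] yaw 76.02 tilt 0.75 open 75.0 F [ 0.8 -0.5  0.6]
q [ 0.74  0.7  -0.43  1.6   0.36  0.92 -0.07] total shift [95.3 70.9 94.4] turn [ -0.32   0.68 -15.48] n 4
0 [23.8, 17.7, 23.6] [-0.08, 0.17, -3.87]
1 [22.5, 19.3, 23.7] [-0.08, 0.17, -3.87]
2 [21.1, 20.7, 23.8] [-0.08, 0.17, -3.87]
3 [19.6, 22.0, 23.9] [-0.08, 0.17, -3.87]
```

```bash
python3 -m creep '[24,18,23,0,0,-4, 22.5,19,23,0,0,-4, 21,21,23,0,0.5,-4, 19.5,22,23,-0.3,0.2,-4, 5,5,0,0,0,0]'; python3 go.py 604 -262 60 91.5
```

```text
clock: 2.35
tool_pos: [0.6221, -0.2433, 0.1025]
eef_rot: [0.684, 0.729, 0.005, 0.003]
contact_force: [0.0, 1.4, -0.8]
opening: 0.848
t 2.35 pos [ 622.1 -243.3  102.5] yaw 93.65 tilt 0.70 open 74.7 F [ 0.   1.4 -0.8]
q [ 0.54  0.89 -0.46  1.51  0.47  0.85 -0.02] total shift [-17.7 -19.7  42.2] turn [ 0.68 -0.18  2.15] n 2
0 [-8.8, -9.9, 21.1] [0.34, -0.09, 1.07]
1 [-9.0, -9.6, 21.2] [0.34, -0.09, 1.07]
```

```bash
python3 -m creep '[-9,-10,21,0.4,0,1, -9,-9,21,0.3,0,1, 0,0,0,0,0,0]'; python3 go.py 604 -262 40 91.5
```

```text
clock: 2.6
tool_pos: [0.608, -0.2572, 0.059]
eef_rot: [0.695, 0.719, 0.003, -0.001]
contact_force: [-0.7, 0.3, -0.1]
opening: 0.851
t 2.60 pos [ 608.  -257.2   59. ] yaw 91.90 tilt 0.36 open 75.0 F [-0.7  0.3 -0.1]
q [ 0.56  0.94 -0.43  1.55  0.49  0.77 -0.05] total shift [-4.8 -4.2 18.9] turn [ 0.13 -0.34  0.4 ] n 1
0 [-4.8, -4.2, 18.9] [0.13, -0.34, 0.4]
```

```bash
python3 -m creep '[-5,-4,19,0.1,-0.3,0.4, 0,0,0,0,0,0]'; python3 go.py 604.5 -262.2 14.5 91.5
```

```text
clock: 2.77
tool_pos: [0.6041, -0.2634, 0.0407]
eef_rot: [0.699, 0.716, 0.0, 0.0]
contact_force: [-1.5, -0.9, -0.7]
opening: 0.852
t 2.77 pos [ 604.1 -263.4   40.7] yaw 91.37 tilt 0.04 open 75.0 F [-1.5 -0.9 -0.7]
q [ 0.55  0.96 -0.41  1.56  0.51  0.73 -0.06] total shift [ 1.2  0.4 26.2] turn [ 0.03  0.02 -0.13] n 1
0 [1.2, 0.4, 26.2] [0.03, 0.02, -0.13]
```

```bash
python3 -m creep '[1,0,16,0,0,0, 0,0,8,0,0,0, 0,0,0,0,0,0]'; python3 go.py 604.5 -262.2 14 91.5
```

```text
clock: 3.02
tool_pos: [0.6073, -0.2637, 0.0212]
eef_rot: [0.699, 0.715, 0.002, 0.003]
contact_force: [0.2, 0.4, 0.2]
opening: 0.851
t 3.02 pos [ 607.3 -263.7   21.2] yaw 91.25 tilt 0.43 open 75.0 F [0.2 0.4 0.2]
q [ 0.55  0.98 -0.4   1.56  0.52  0.69 -0.08] total shift [ 1.6 -2.8  7.2] turn [ 0.4   0.15 -0.25] n 1
0 [1.6, -2.8, 7.2] [0.4, 0.15, -0.25]
```

Run:
```python
from fit import *
d=grab('g1')
overlay(d,'top',[],(320,130,80,80),'pics/g1t.png',7)
overlay(d,'scene',[],(260,100,120,90),'pics/g1s.png',6)
```

```text
(no output)
```

View pics/g1s.png

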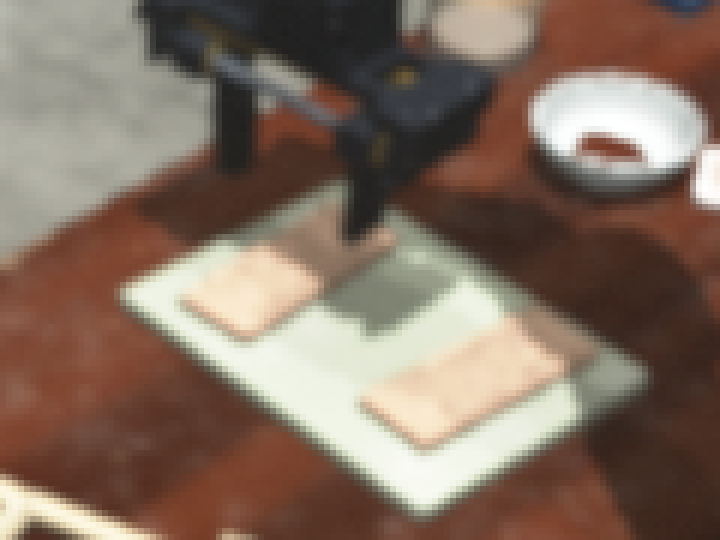

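The crop shows the gripper over the far tile, with one finger tip near crop (360,235). I'll check it against the projection.

Run:
```python
from fit import *
d=np.load('pics/g1.npz')
P=[[.607-.0375-.008,-.2637,.0212],[.607+.0375,-.2637,.0212],[.604,-.2622,.021]]
for c,o,k in(('scene',(260,100),6),('top',(320,130),7)): print(c,(proj(d,c,P)-o)*k)
```

```text
scene [[348.54610201 295.58303381]
 [235.85518902 229.42277473]
 [288.0600706  262.59444229]]
top [[254.86647705 273.20080944]
 [242.83432328 100.26840879]
 [245.35907645 184.44230695]]
```

View pics/g1t.png

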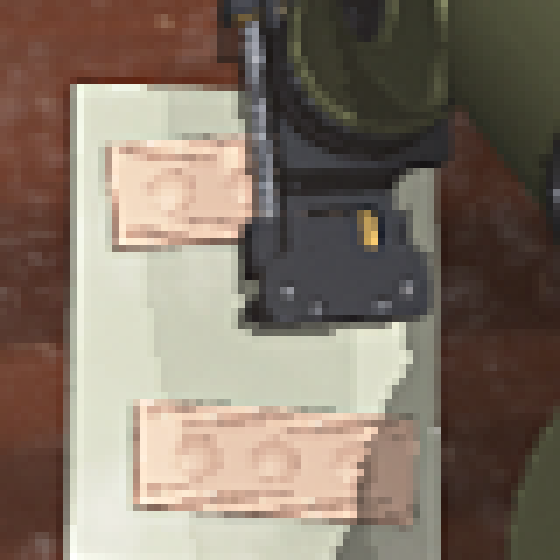

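```bash
python3 go.py
python3 - <<'E'
from fit import *
d=grab('g2')
im=d['scene'][105:175,280:350][:,:,::-1].astype(np.uint8)
im=cv2.convertScaleAbs(im,alpha=1.6,beta=10)
im=cv2.resize(im,None,fx=8,fy=8,interpolation=cv2.INTER_CUBIC)
cv2.imwrite('pics/g2s.png',im)
E
python3 go.py
```

```text
t 3.12 pos [ 607.9 -263.8   22.2] yaw 91.26 tilt 0.51 open 75.1 F [-0.5  0.8  0.7]
t 3.22 pos [ 608.  -263.8   22.2] yaw 91.26 tilt 0.52 open 74.9 F [ 0.5 -0.3 -1. ]
```

View pics/g2s.png

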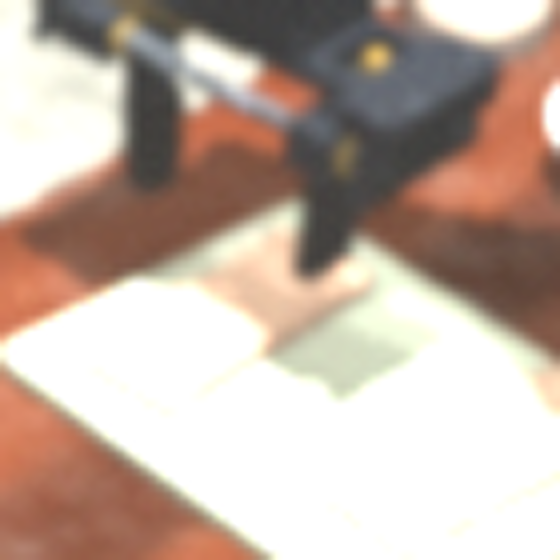

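Projected tips should be about 10 px lower than where the image shows them, so the real tips may be about 30 mm higher than the reading. I'll descend in small guarded steps.

```bash
python3 -m creep '[1.5,-3,0,0.4,0,-0.2, 0,0,4,0,0,0, 0,0,0,0,0,0]';  python3 - <<'E'
from fit import *
import go; go.show()
d=grab('g3'); go.show()
im=d['scene'][105:175,280:350][:,:,::-1].astype(np.uint8)
cv2.imwrite('pics/g3s.png',cv2.resize(im,None,fx=8,fy=8,interpolation=cv2.INTER_CUBIC))
E
```

```text
clock: 3.47
tool_pos: [0.606, -0.2625, 0.0202]
eef_rot: [0.698, 0.716, 0.0, 0.003]
contact_force: [-0.7, -0.5, 0.4]
opening: 0.849
t 3.47 pos [ 606.  -262.5   20.2] yaw 91.47 tilt 0.33 open 74.8 F [-0.7 -0.5  0.4]
t 3.57 pos [ 606.5 -262.6   20.6] yaw 91.47 tilt 0.37 open 75.2 F [-0.1 -0.1  0.3]
```

View pics/g3s.png

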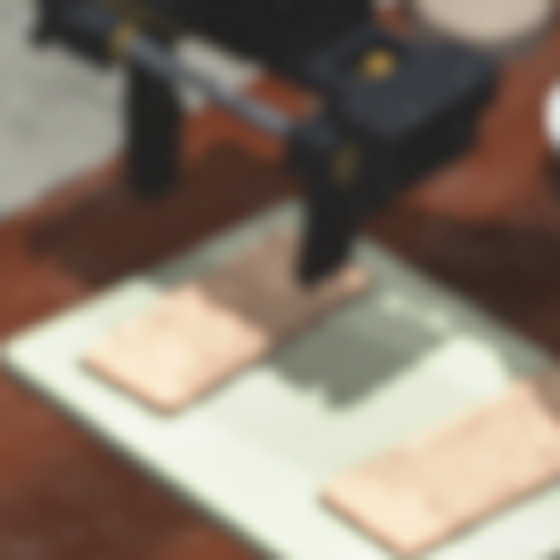

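```bash
python3 -m creep '[0,-2,8,0.3,0,0, 0,0,0,0,0,0]'; python3 -m creep '[0,0,6,0,0,0, 0,0,0,0,0,0]'
python3 - <<'E'
from fit import *
import go; go.show()
d=grab('g4'); go.show()
im=d['scene'][105:175,280:350][:,:,::-1].astype(np.uint8)
cv2.imwrite('pics/g4s.png',cv2.resize(im,None,fx=8,fy=8,interpolation=cv2.INTER_CUBIC))
E
```

```text
clock: 3.73
tool_pos: [0.6045, -0.2627, 0.0123]
eef_rot: [0.698, 0.716, -0.002, 0.001]
contact_force: [-1.1, 0.3, -0.5]
opening: 0.848
clock: 3.9
tool_pos: [0.6043, -0.2627, 0.0052]
eef_rot: [0.698, 0.716, -0.002, 0.001]
contact_force: [-0.6, -0.2, 0.4]
opening: 0.851
t 3.90 pos [ 604.3 -262.7    5.2] yaw 91.47 tilt 0.25 open 75.0 F [-0.6 -0.2  0.4]
t 4.00 pos [ 605.2 -262.9    6.3] yaw 91.47 tilt 0.27 open 75.2 F [ 0.7 -1.2 -0.2]
```

View pics/g4s.png

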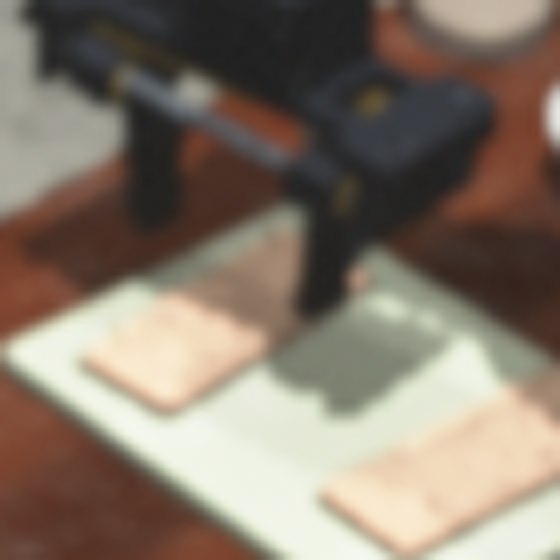

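No contact at a reading of z=6, and the tip still appears about 10 px high. The tips may move along the tool axis as they open or close, so I'll narrow the opening and look.

```bash
python3 -m creep '[0,-1,0,0.2,0,0, 0,0,0,0,0,0, 0,0,0,0,0,0]' 60
python3 - <<'E'
from fit import *
import go; go.show()
d=grab('g5'); go.show()
im=d['scene'][105:175,280:350][:,:,::-1].astype(np.uint8)
cv2.imwrite('pics/g5s.png',cv2.resize(im,None,fx=8,fy=8,interpolation=cv2.INTER_CUBIC))
E
```

```text
clock: 4.25
tool_pos: [0.6044, -0.2629, 0.0065]
eef_rot: [0.698, 0.716, -0.003, 0.001]
contact_force: [0.2, 0.8, 0.1]
opening: 0.685
t 4.25 pos [ 604.4 -262.9    6.5] yaw 91.47 tilt 0.30 open 60.3 F [0.2 0.8 0.1]
t 4.35 pos [ 604.4 -262.9    6.5] yaw 91.47 tilt 0.30 open 60.1 F [-0.3  0.2  0.4]
```

View pics/g5s.png

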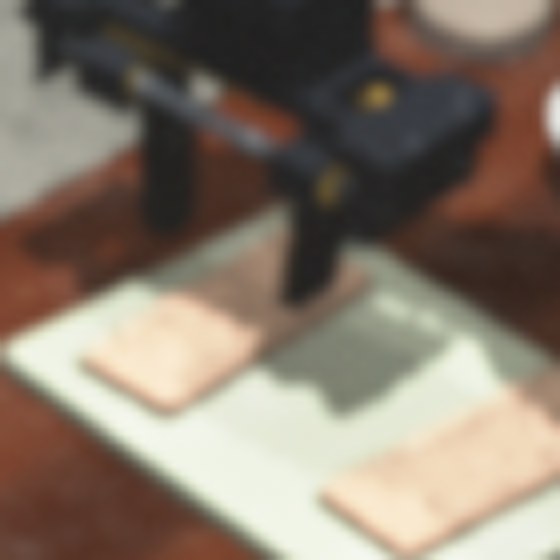

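```bash
python3 - <<'E'
from fit import *
d=np.load('pics/g5.npz')
for z in(.0065,.02,.03,.035,.04): print(z,proj(d,'scene',[[.604-.030,-.263,z],[.604-.046,-.263,z],[.604+.030,-.263,z]]).round(1).tolist())
E
python3 -m creep '[0,0,6,0.2,0,0, 0,0,0,0,0,0]' ; python3 go.py
```

```text
0.0065 [[314.6, 151.3], [318.3, 153.5], [301.2, 143.3]]
0.02 [[315.0, 147.9], [318.7, 150.1], [301.5, 140.0]]
0.03 [[315.3, 145.5], [319.0, 147.6], [301.6, 137.5]]
0.035 [[315.4, 144.2], [319.2, 146.4], [301.7, 136.3]]
0.04 [[315.5, 143.0], [319.3, 145.1], [301.8, 135.0]]
clock: 4.52
tool_pos: [0.6046, -0.2631, 0.0004]
eef_rot: [0.698, 0.716, -0.004, -0.0]
contact_force: [-0.5, 0.7, -0.4]
opening: 0.682
t 4.52 pos [ 6.046e+02 -2.631e+02  4.000e-01] yaw 91.46 tilt 0.43 open 60.0 F [-0.5  0.7 -0.4]
```

```bash
python3 -m creep '[0,0,5,0.3,0,0, 0,0,5,0,0,0, 0,0,0,0,0,0]'
python3 - <<'E'
from fit import *
import go; go.show()
d=grab('g6'); go.show()
im=d['scene'][105:175,280:350][:,:,::-1].astype(np.uint8)
cv2.imwrite('pics/g6s.png',cv2.resize(im,None,fx=8,fy=8,interpolation=cv2.INTER_CUBIC))
E
```

```text
clock: 4.77
tool_pos: [0.6045, -0.2631, -0.0108]
eef_rot: [0.698, 0.716, -0.006, -0.002]
contact_force: [-0.0, -0.4, 0.5]
opening: 0.679
t 4.77 pos [ 604.5 -263.1  -10.8] yaw 91.46 tilt 0.72 open 59.8 F [-0.  -0.4  0.5]
t 4.87 pos [ 604.9 -263.1  -10.1] yaw 91.46 tilt 0.67 open 59.9 F [-0.2 -0.2  0.1]
```

View pics/g6s.png

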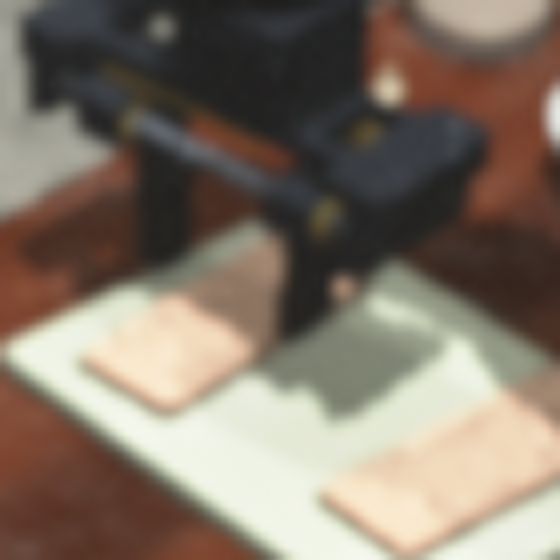

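```bash
python3 go.py 604.5 -262.5 -18 91.5; python3 -m creep '[0,0,5,0.7,0,0, 0,0,2,0,0,0, 0,0,0,0,0,0]' ; python3 go.py 604.5 -262.5 -18 91.5
```

```text
t 4.87 pos [ 604.9 -263.1  -10.1] yaw 91.46 tilt 0.67 open 59.9 F [-0.2 -0.2  0.1]
q [ 0.53  1.03 -0.37  1.56  0.54  0.67 -0.09] total shift [ 0.7 -0.3  7.9] turn [-0.61  0.29 -0.04] n 1
0 [0.7, -0.3, 7.9] [-0.61, 0.29, -0.04]
clock: 5.12
tool_pos: [0.6052, -0.2633, -0.0175]
eef_rot: [0.698, 0.716, -0.01, -0.006]
contact_force: [0.1, 1.1, 0.6]
opening: 0.681
t 5.12 pos [ 605.2 -263.3  -17.5] yaw 91.46 tilt 1.37 open 60.0 F [0.1 1.1 0.6]
q [ 0.52  1.04 -0.37  1.54  0.54  0.68 -0.09] total shift [ 0.8 -0.6  0.5] turn [-1.34  0.3  -0.05] n 1
0 [0.8, -0.6, 0.5] [-1.34, 0.3, -0.05]
```

```bash
python3 -m creep '[0,0,0,-1.4,0.3,0, 0,0,0,0,0,0]'
python3 - <<'E'
from fit import *
import go; go.show()
d=grab('g7'); go.show()
im=d['scene'][105:175,280:350][:,:,::-1].astype(np.uint8)
cv2.imwrite('pics/g7s.png',cv2.resize(im,None,fx=8,fy=8,interpolation=cv2.INTER_CUBIC))
E
```

```text
clock: 5.28
tool_pos: [0.6055, -0.263, -0.0179]
eef_rot: [0.698, 0.716, 0.001, 0.001]
contact_force: [-1.7, -0.1, -0.4]
opening: 0.681
t 5.28 pos [ 605.5 -263.   -17.9] yaw 91.48 tilt 0.10 open 60.0 F [-1.7 -0.1 -0.4]
t 5.38 pos [ 606.8 -262.2  -17.5] yaw 91.51 tilt 0.17 open 60.1 F [-0.3 -0.5 -0.5]
```

View pics/g7s.png

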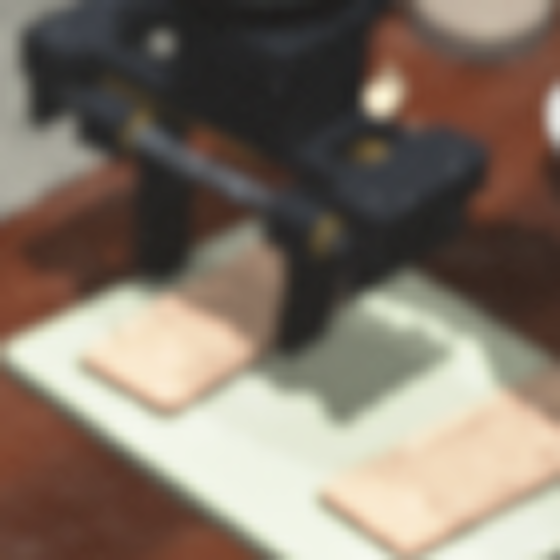

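```bash
python3 -m creep '[0,-2,3,0,0,0, 0,0,0,0,0,0]' ; python3 go.py 604.5 -262.5 -21 91.5
```

```text
clock: 5.55
tool_pos: [0.6054, -0.262, -0.0204]
eef_rot: [0.698, 0.716, 0.001, 0.001]
contact_force: [0.3, 0.0, -0.9]
opening: 0.684
t 5.55 pos [ 605.4 -262.   -20.4] yaw 91.52 tilt 0.18 open 60.2 F [ 0.3  0.  -0.9]
q [ 0.53  1.04 -0.37  1.57  0.55  0.63 -0.1 ] total shift [-0.5 -0.9  0.6] turn [ 0.18 -0.03  0.02] n 1
0 [-0.5, -0.9, 0.6] [0.18, -0.03, 0.02]
```

```bash
for i in 1 2 3; do python3 -m creep '[0,0,2,0,0,0]' | egrep 'tool_pos|contact' | tr '\n' ' '; done
```

```text
tool_pos: [0.6059, -0.262, -0.0221] contact_force: [0.2, 0.3, -0.1] tool_pos: [0.6059, -0.2619, -0.0243] contact_force: [-0.2, 0.6, -0.6] tool_pos: [0.6061, -0.2618, -0.0265] contact_force: [0.5, 0.0, 0.2]
```

Run:
```python
from fit import *
import go; go.show()
d=grab('g8'); go.show()
im=d['scene'][105:175,280:350][:,:,::-1].astype(np.uint8)
cv2.imwrite('pics/g8s.png',cv2.resize(im,None,fx=8,fy=8,interpolation=cv2.INTER_CUBIC))
```

```text
t 5.80 pos [ 606.1 -261.8  -26.5] yaw 91.55 tilt 0.22 open 59.4 F [0.5 0.  0.2]
t 5.90 pos [ 605.7 -261.8  -26.8] yaw 91.54 tilt 0.17 open 59.9 F [-0.3 -0.5  0.4]
```

View pics/g8s.png

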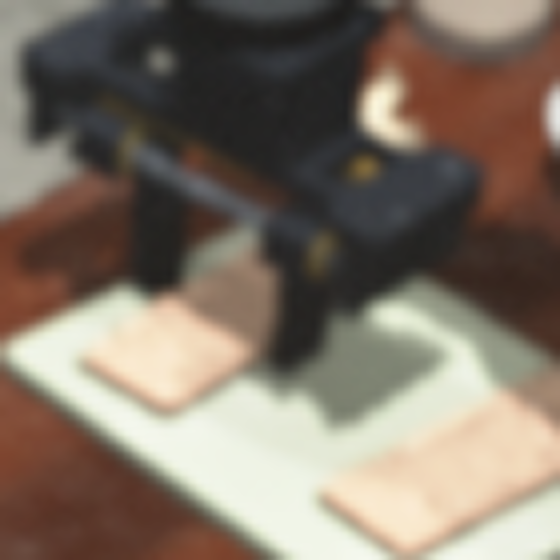

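```bash
for i in 1 2 3; do python3 -m creep '[0,0,1.5,0,0,0]' | egrep 'tool_pos|contact' | tr '\n' ' '; done
```

```text
tool_pos: [0.6059, -0.2619, -0.0274] contact_force: [-2.2, 1.1, 22.0] tool_pos: [0.6059, -0.2619, -0.0274] contact_force: [-3.5, 1.1, 16.7] tool_pos: [0.6059, -0.2619, -0.0273] contact_force: [-2.5, 1.0, 10.4]
```

Bat contact comes at a reading of z=-27.3, so true tip z ≈ reading + 39 mm. I'll back off 2 mm and close.

```bash
python3 -m creep '[0,0,-2,0,0,0, 0,0,0,0,0,0]'; python3 go.py;python3 -m creep '[0,0,0,0,0,0, 0,0,0,0,0,0, 0,0,0,0,0,0, 0,0,0,0,0,0]' 40 20; python3 go.py
```

```text
clock: 6.32
tool_pos: [0.6063, -0.2619, -0.0243]
eef_rot: [0.698, 0.716, 0.001, 0.002]
contact_force: [0.1, 0.3, -0.3]
opening: 0.682
t 6.32 pos [ 606.3 -261.9  -24.3] yaw 91.50 tilt 0.20 open 60.1 F [ 0.1  0.3 -0.3]
clock: 6.65
tool_pos: [0.6064, -0.262, -0.0244]
eef_rot: [0.698, 0.716, 0.001, 0.002]
contact_force: [-0.1, -0.0, 1.4]
opening: 0.561
t 6.65 pos [ 606.4 -262.   -24.4] yaw 91.50 tilt 0.20 open 49.4 F [-0.1 -0.   1.4]
```

```bash
python3 -m creep '[0,0,-15,0,0,0, 0,0,-20,0,0,0, 0,0,-20,0,0,0, 0,0,-20,0,0,0, 0,0,0,0,0,0]' - 25;  python3 - <<'E'
from fit import *
import go; go.show()
d=grab('l1'); go.show()
overlay(d,'scene',[],(250,70,130,100),'pics/l1s.png',6)
E
```

```text
clock: 7.07
tool_pos: [0.6041, -0.2612, 0.0534]
eef_rot: [0.698, 0.717, -0.001, -0.001]
contact_force: [0.8, 0.3, -0.6]
opening: 0.557
t 7.07 pos [ 604.1 -261.2   53.4] yaw 91.53 tilt 0.12 open 49.1 F [ 0.8  0.3 -0.6]
t 7.17 pos [ 601.8 -260.8   49.9] yaw 91.55 tilt 0.41 open 48.9 F [-0.1 -0.  -1.3]
```

View pics/l1s.png

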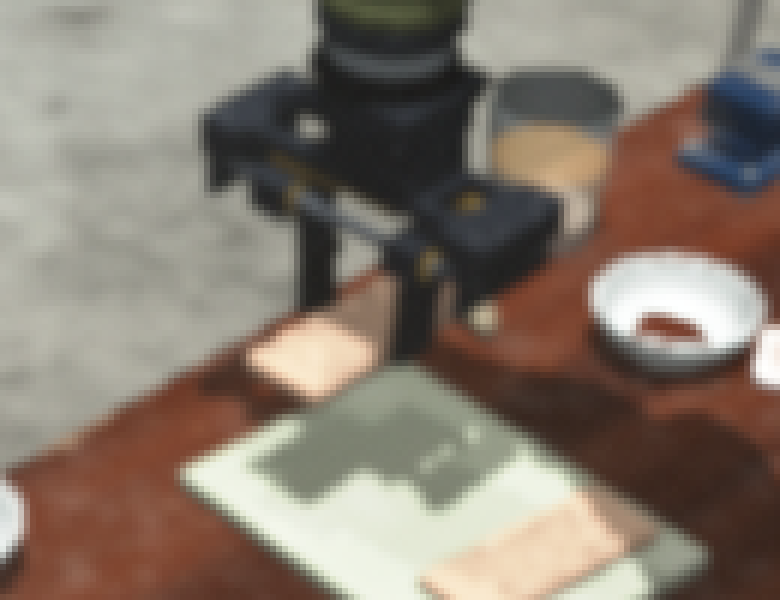

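Tile lifted and level. Next I carry it high over to the lower crank.

```bash
python3 -m creep '[0,0,-22,0,0,0, 0,0,-30,0,0,0, 0,0,-20,0,0,0]';  python3 go.py 482 218.8 110 162.6
```

```text
clock: 7.42
tool_pos: [0.5952, -0.2595, 0.1149]
eef_rot: [0.697, 0.717, -0.006, -0.011]
contact_force: [0.4, -0.7, -1.2]
opening: 0.558
t 7.42 pos [ 595.2 -259.5  114.9] yaw 91.61 tilt 1.46 open 49.1 F [ 0.4 -0.7 -1.2]
q [ 0.58  0.86 -0.46  1.52  0.45  0.89 -0.01] total shift [481.2 -99.5  10.8] turn [ -0.97  -1.23 -70.98] n 13
0 [37.0, -7.7, 0.8] [-0.07, -0.09, -5.46]
1 [37.6, -4.1, 0.8] [-0.07, -0.09, -5.46]
2 [37.8, -0.5, 0.7] [-0.07, -0.09, -5.46]
3 [37.7, 3.1, 0.6] [-0.07, -0.09, -5.46]
4 [37.2, 6.7, 0.6] [-0.07, -0.09, -5.46]
5 [36.4, 10.2, 0.5] [-0.07, -0.09, -5.46]
6 [35.3, 13.6, 0.5] [-0.07, -0.09, -5.46]
7 [33.8, 16.9, 0.4] [-0.07, -0.09, -5.46]
8 [32.1, 20.0, 0.4] [-0.07, -0.09, -5.46]
9 [30.0, 23.0, 0.4] [-0.07, -0.09, -5.46]
10 [27.7, 25.7, 0.4] [-0.07, -0.09, -5.46]
11 [25.1, 28.3, 0.4] [-0.07, -0.09, -5.46]
12 [22.3, 30.5, 0.4] [-0.07, -0.09, -5.46]
```

```bash
python3 -m creep '[25,-8,0,-0.5,-0.6,-5, 36,-4,0,0,0,-5.5, 38,-1,0,0,0,-5.5, 38,3,0,0,0,-5.5, 37,7,0,0,0,-5.5]'; python3 go.py 482 218.8 110 162.6
```

```text
clock: 7.83
tool_pos: [0.5517, -0.0982, 0.1122]
eef_rot: [0.512, 0.859, -0.009, -0.002]
contact_force: [1.0, 1.5, -1.3]
opening: 0.56
t 7.83 pos [551.7 -98.2 112.2] yaw 118.47 tilt 1.10 open 49.3 F [ 1.   1.5 -1.3]
q [ 0.39  0.77 -0.54  1.82  0.59  0.73  0.02] total shift [311.9  89.8  -1.3] turn [ -1.12  -0.07 -44.13] n 9
0 [34.7, 10.0, -0.1] [-0.12, -0.01, -4.9]
1 [33.7, 12.9, -0.1] [-0.12, -0.01, -4.9]
2 [32.4, 15.7, -0.1] [-0.12, -0.01, -4.9]
3 [31.0, 18.5, -0.1] [-0.12, -0.01, -4.9]
4 [29.3, 21.0, -0.0] [-0.12, -0.01, -4.9]
5 [27.4, 23.5, 0.0] [-0.12, -0.01, -4.9]
6 [25.3, 25.7, 0.1] [-0.12, -0.01, -4.9]
7 [23.0, 27.8, 0.1] [-0.12, -0.01, -4.9]
8 [20.5, 29.6, 0.2] [-0.12, -0.01, -4.9]
```

```bash
python3 -m creep '[35,10,0,-0.5,0,-5, 34,13,0,-0.3,0,-5, 32,16,0,0,0,-5, 31,18,0,0,0,-5, 29,21,0,0,0,-5]'; python3 go.py 482 218.8 100 162.6
```

```text
clock: 8.25
tool_pos: [0.5026, 0.0839, 0.1054]
eef_rot: [0.303, 0.953, -0.005, -0.005]
contact_force: [0.9, 0.0, -1.4]
opening: 0.563
t 8.25 pos [502.6  83.9 105.4] yaw 144.74 tilt 0.82 open 49.6 F [ 0.9  0.  -1.4]
q [ 0.11  0.75 -0.61  1.97  0.7   0.66 -0.01] total shift [94.7 98.4  4.9] turn [ -0.65  -0.5  -17.86] n 4
0 [23.7, 24.6, 1.2] [-0.16, -0.13, -4.47]
1 [21.7, 26.4, 1.2] [-0.16, -0.13, -4.47]
2 [19.6, 28.0, 1.3] [-0.16, -0.13, -4.47]
3 [17.3, 29.4, 1.3] [-0.16, -0.13, -4.47]
```

```bash
python3 -m creep '[23,24,0,-0.3,-0.3,-4.5, 21,25,0,-0.3,-0.2,-4.5, 17,25,0,0,0,-4.5, 12,16,0,0,0,-3, 0,0,0,0,0,0]'; python3 go.py 482 218.8 60 162.6
```

```text
clock: 8.67
tool_pos: [0.4731, 0.212, 0.1005]
eef_rot: [0.147, 0.989, 0.001, -0.006]
contact_force: [0.1, 0.2, -1.6]
opening: 0.56
t 8.67 pos [473.1 212.  100.5] yaw 163.05 tilt 0.65 open 49.4 F [ 0.1  0.2 -1.6]
q [-0.1   0.79 -0.68  1.95  0.76  0.69  0.02] total shift [-7.   9.1 40.4] turn [ 0.02 -0.65  0.45] n 2
0 [-3.5, 4.5, 20.2] [0.01, -0.32, 0.23]
1 [-3.4, 4.6, 20.2] [0.01, -0.32, 0.23]
```

```bash
python3 -m creep '[-4,5,20,0,-0.3,0.2, -3,4,20,0,-0.3,0.2, 0,0,0,0,0,0]'; python3 go.py 482 218.8 30 162.6
```

```text
clock: 8.92
tool_pos: [0.4809, 0.2182, 0.0573]
eef_rot: [0.151, 0.989, -0.001, -0.002]
contact_force: [0.4, -0.6, -1.2]
opening: 0.561
t 8.92 pos [480.9 218.2  57.3] yaw 162.67 tilt 0.20 open 49.5 F [ 0.4 -0.6 -1.2]
q [-0.16  0.85 -0.6   1.95  0.84  0.61 -0.06] total shift [-0.9  0.9 27.3] turn [-0.12 -0.16  0.07] n 1
0 [-0.9, 0.9, 27.3] [-0.12, -0.16, 0.07]
```

```bash
python3 -m creep '[-1,1,12,0,0,0, 0,0,12,0,0,0, 0,0,0,0,0,0]'
python3 - <<'E'
from fit import *
import go; go.show()
d=grab('p1'); go.show()
overlay(d,'scene',[],(160,150,130,120),'pics/p1s.png',5)
overlay(d,'top',[],(160,140,100,100),'pics/p1t.png',6)
E
```

```text
clock: 9.17
tool_pos: [0.4818, 0.2151, 0.0304]
eef_rot: [0.153, 0.988, -0.003, -0.003]
contact_force: [0.2, -0.3, -1.6]
opening: 0.561
t 9.17 pos [481.8 215.1  30.4] yaw 162.43 tilt 0.45 open 49.4 F [ 0.2 -0.3 -1.6]
t 9.27 pos [482.5 215.9  32. ] yaw 162.44 tilt 0.32 open 49.8 F [ 0.1 -0.3 -1.1]
```

View pics/p1s.png

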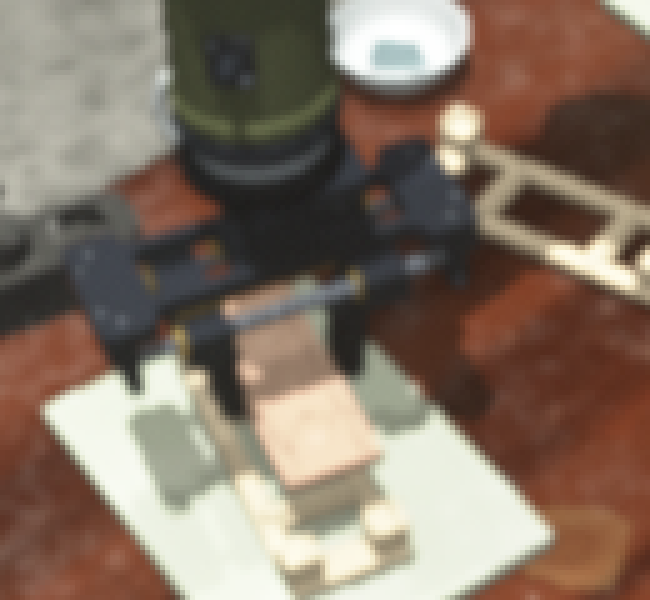

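View pics/p1t.png

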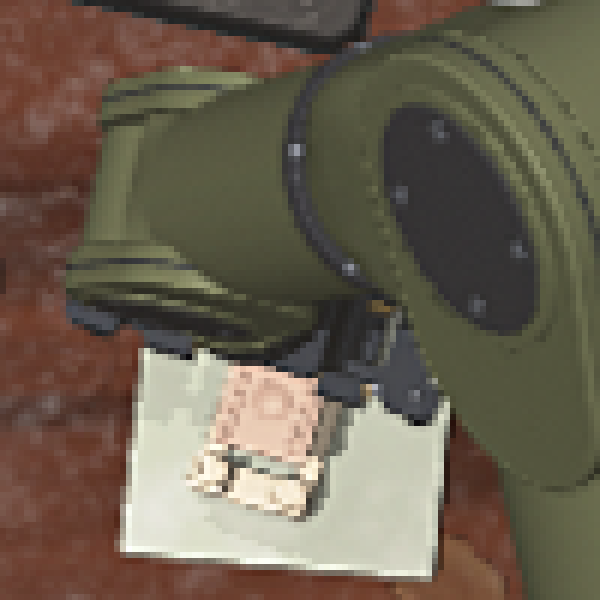

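Run:
```python
from fit import *
d=np.load('pics/p1.npz')
its=[(TI,(.4820,.2155,.0675,np.radians(162.43))),(CR,(.482,.2188,.012,np.radians(-17.4)))]
overlay(d,'scene',its,(180,190,80,80),'pics/p1so.png',7)
overlay(d,'top',its,(175,185,60,60),'pics/p1to.png',9)
```

```text
(no output)
```

View pics/p1so.png

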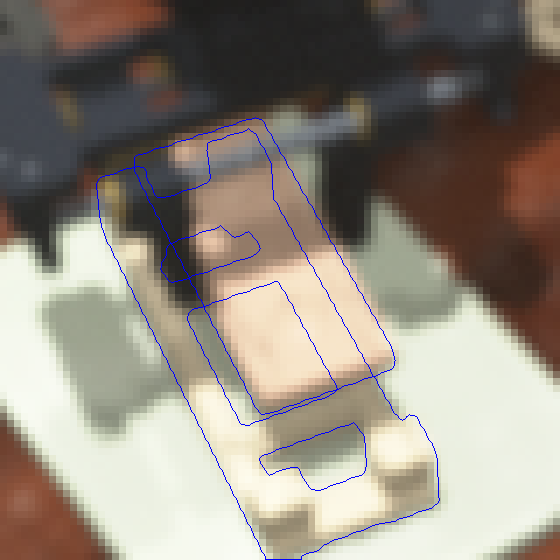

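View pics/p1to.png

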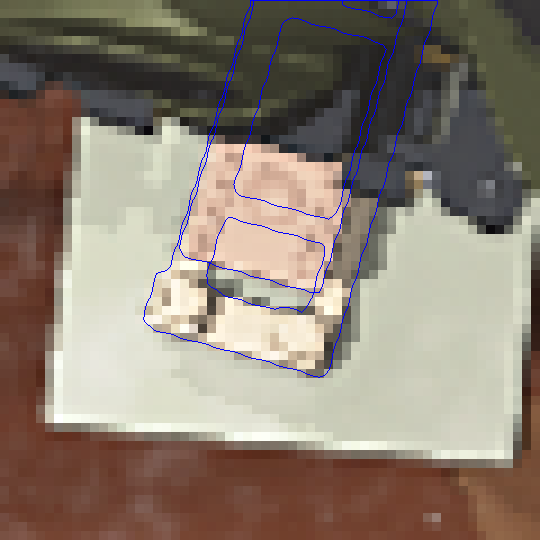

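Overlay matches the held tile within about 1–2 mm; I need about +3.5 mm in y. Descending.

```bash
python3 go.py 482 218.8 30 162.6; python3 -m creep '[1,3,4,0,0.3,-0.2, 0,0,0,0,0,0]'; python3 go.py 482 218.8 10 162.6
```

```text
t 9.27 pos [482.5 215.9  32. ] yaw 162.44 tilt 0.32 open 49.8 F [ 0.1 -0.3 -1.1]
q [-0.18  0.89 -0.56  1.96  0.89  0.56 -0.1 ] total shift [1.4 2.7 2. ] turn [-0.27 -0.17 -0.16] n 1
0 [1.4, 2.7, 2.0] [-0.27, -0.17, -0.16]
clock: 9.43
tool_pos: [0.4831, 0.219, 0.0287]
eef_rot: [0.151, 0.988, -0.001, -0.004]
contact_force: [0.2, -0.7, -2.0]
opening: 0.561
t 9.43 pos [483.1 219.   28.7] yaw 162.60 tilt 0.48 open 49.4 F [ 0.2 -0.7 -2. ]
q [-0.18  0.9  -0.56  1.95  0.89  0.57 -0.1 ] total shift [ 0.8 -0.5 18.7] turn [-0.21 -0.43  0.  ] n 1
0 [0.8, -0.5, 18.7] [-0.21, -0.43, 0.0]
```

```bash
python3 -m creep '[0.5,0,10,-0.2,-0.5,0, 0,0,8,0,0,0, 0,0,0,0,0,0]'; python3 go.py 482 218.8 -3 162.6
```

```text
clock: 9.68
tool_pos: [0.4843, 0.2201, 0.0116]
eef_rot: [0.152, 0.988, 0.001, 0.002]
contact_force: [0.2, 0.1, -1.4]
opening: 0.558
t 9.68 pos [484.3 220.1  11.6] yaw 162.54 tilt 0.28 open 49.1 F [ 0.2  0.1 -1.4]
q [-0.21  0.92 -0.52  1.97  0.94  0.51 -0.15] total shift [ 1.8 -1.9 14.6] turn [ 0.19  0.21 -0.06] n 1
0 [1.8, -1.9, 14.6] [0.19, 0.21, -0.06]
```

```bash
python3 -m creep '[1.8,-1.9,6,0.2,0.2,0, 0,0,6,0,0,0, 0,0,0,0,0,0]'; python3 go.py 482 218.8 -7 162.6
```

```text
clock: 9.93
tool_pos: [0.4824, 0.219, -0.0008]
eef_rot: [0.152, 0.988, 0.0, 0.0]
contact_force: [0.6, 0.7, -0.5]
opening: 0.564
t 9.93 pos [482.4 219.   -0.8] yaw 162.54 tilt 0.03 open 49.7 F [ 0.6  0.7 -0.5]
q [-0.22  0.94 -0.5   1.97  0.97  0.49 -0.17] total shift [ 0.3 -0.4  6.2] turn [ 0.01  0.02 -0.06] n 1
0 [0.3, -0.4, 6.2] [0.01, 0.02, -0.06]
```

```bash
python3 -m creep '[0,0,3,0,0,0, 0,0,0,0,0,0]'|egrep 'pos|force'; for i in 1 2 ; do python3 -m creep '[0,0,1.5,0,0,0]' | egrep 'tool_pos|contact' | tr '\n' ' '; done; python3 go.py
```

```text
tool_pos: [0.4825, 0.219, -0.0042]
contact_force: [0.3, 0.3, -1.8]
tool_pos: [0.4827, 0.2192, -0.0056] contact_force: [0.3, -0.2, -1.4] tool_pos: [0.4828, 0.2192, -0.0071] contact_force: [0.9, 0.4, -1.7] t 10.27 pos [482.8 219.2  -7.1] yaw 162.53 tilt 0.05 open 49.3 F [ 0.9  0.4 -1.7]
```

```bash
for i in 1 2 ; do python3 -m creep '[0,0,1,0,0,0]' | egrep 'tool_pos|contact' | tr '\n' ' '; done; python3 go.py
```

```text
tool_pos: [0.4829, 0.2192, -0.0076] contact_force: [-2.6, -2.1, 16.8] tool_pos: [0.4829, 0.2193, -0.0076] contact_force: [-3.0, -2.6, 14.7] t 10.43 pos [482.9 219.3  -7.6] yaw 162.53 tilt 0.13 open 49.7 F [-3.  -2.6 14.7]
```

Contact at the expected height, so the tile is seated. I'll release it, lift and check.

```bash
python3 -m creep '[0,0,-0.3,0,0,0, 0,0,0,0,0,0, 0,0,0,0,0,0, 0,0,0,0,0,0]' 64; python3 -m creep '[0,0,-10,0,0,0, 0,0,-25,0,0,0, 0,0,-35,0,0,0, 0,0,-35,0,0,0, 0,0,-20,0,0,0]'; python3 go.py
```

```text
clock: 10.77
tool_pos: [0.4836, 0.2199, -0.0062]
eef_rot: [0.152, 0.988, 0.001, 0.002]
contact_force: [-0.7, 0.9, -0.1]
opening: 0.725
clock: 11.18
tool_pos: [0.4791, 0.2182, 0.1206]
eef_rot: [0.15, 0.989, -0.003, -0.003]
contact_force: [0.3, 0.2, -0.9]
opening: 0.728
t 11.18 pos [479.1 218.2 120.6] yaw 162.71 tilt 0.49 open 64.1 F [ 0.3  0.2 -0.9]
```

```bash
python3 go.py 525 -15 110 196.1
```

```text
t 11.18 pos [479.1 218.2 120.6] yaw 162.71 tilt 0.49 open 64.1 F [ 0.3  0.2 -0.9]
q [-0.1   0.76 -0.7   1.91  0.72  0.74  0.04] total shift [-113.1 -209.    11.3] turn [ -0.27  -0.41 -33.39] n 6
0 [-18.9, -34.8, 1.9] [-0.04, -0.07, -5.56]
1 [-15.4, -36.5, 1.9] [-0.04, -0.07, -5.56]
2 [-11.8, -37.8, 1.9] [-0.04, -0.07, -5.56]
3 [-8.1, -38.8, 1.8] [-0.04, -0.07, -5.56]
4 [-4.2, -39.4, 1.8] [-0.04, -0.07, -5.56]
5 [-0.4, -39.6, 1.8] [-0.04, -0.07, -5.56]
```

```bash
python3 -m creep '[-19,-34,0,0,0,-5.5, -15,-36,0,0,-0.3,-5.5, -12,-38,0,0,0,-5.5, -8,-38,0,-0.2,0,-5.5, -4,-36,0,0,0,-5.5]' 85; python3 go.py 525 -15 80 196.1;  python3 - <<'E'
from fit import *
d=grab('r1')
overlay(d,'scene',[],(160,190,110,100),'pics/r1s.png',6)
overlay(d,'top',[],(160,150,100,90),'pics/r1t.png',6)
E
```

```text
clock: 11.6
tool_pos: [0.523, 0.0398, 0.1318]
eef_rot: [-0.11, 0.994, 0.006, 0.008]
contact_force: [0.7, -0.5, 0.2]
opening: 0.967
t 11.60 pos [523.   39.8 131.8] yaw -167.37 tilt 1.18 open 85.2 F [ 0.7 -0.5  0.2]
q [ 0.36  0.79 -0.88  1.93  0.83  0.81  0.8 ] total shift [ 10.9 -54.5  51. ] turn [ 0.61  1.01 -3.46] n 2
0 [5.4, -27.2, 25.5] [0.3, 0.51, -1.73]
1 [6.0, -26.9, 25.7] [0.3, 0.51, -1.73]
```

View pics/r1s.png

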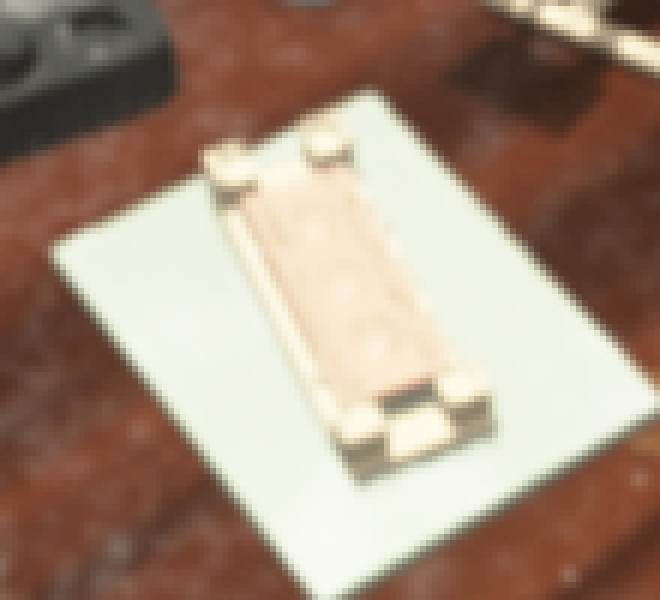

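View pics/r1t.png

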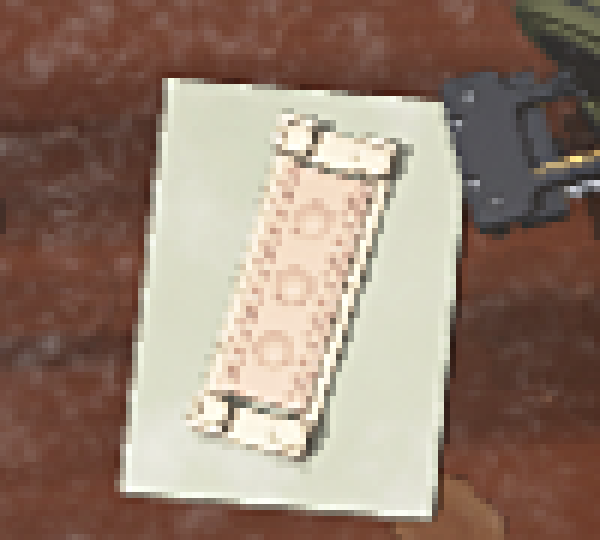

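Tile lies in the lower crank, between the pillars. Measuring its offset.

```bash
cat >> fit.py <<'E'
_old=feat
def feat(im,kind):
    if kind!='tc': return _old(im,kind)
    R,G,B=im[...,0],im[...,1],im[...,2]; f=(R-G)/(R+1)
    return np.where(f>.24,0,np.clip((f-.07)/.04,0,1))
E
python3 - <<'E'
from fit import *
d=np.load('pics/r1.npz');D=np.radians
f=(d['top'][...,0]-d['top'][...,1])/(d['top'][...,0]+1)
print((f[197,195:225]*100).round().astype(int))
CT=CR+[box(-64,64,-25,25,17,26)]
for cams in(('top',),('scene',)):
    a=fit(d,TI,'tc',(.482,.219,D(-17.4)),.029,cams); b=fit(d,CT,'bat',(.482,.219,D(-17.4)),.012,cams)
    dx=a[0][:2]-b[0][:2]; t=D(b[0][2]); 
    print(cams,a[0].round(1),round(a[1]),b[0].round(1),round(b[1]),'rel',[ (dx@[np.cos(t),np.sin(t)]).round(1),(dx@[-np.sin(t),np.cos(t)]).round(1)])
p=a[0]
overlay(d,'top',[(TI,(a[0][0]/1e3,a[0][1]/1e3,.029,D(a[0][2])))],(175,155,60,80),'pics/r1to.png',7)
E
```

```text
[-1 -1 -1 -1  3  4 10 12  9  9  9 14 10  9  8 10 15 13  8 14 16 10 13  7
  4  1  0  0 -1 -1]
('top',) [485.8 215.9 -18.3] 280 [481.2 218.6 -17.6] 147 rel [np.float64(5.2), np.float64(-1.2)]
('scene',) [486.1 220.8 -22.4] 746 [483.2 219.1 -18.3] 286 rel [np.float64(2.3), np.float64(2.5)]
```

Run:
```python
from fit import *
d=np.load('pics/r1.npz');D=np.radians
b=(.4815,.2187,.012,D(-17.5))
overlay(d,'top',[(TI,(b[0],b[1],.029,b[3])),(CR,b)],(180,160,50,70),'pics/o1.png',8)
b=(.4825,.2190,.012,D(-17.5))
overlay(d,'scene',[(TI,(b[0],b[1],.029,b[3]))],(185,205,65,70),'pics/o2.png',8)
a=cv2.imread('pics/o1.png');c=cv2.imread('pics/o2.png')
h=max(a.shape[0],c.shape[0]);o=np.zeros((h,a.shape[1]+c.shape[1],3),np.uint8);o[:a.shape[0],:a.shape[1]]=a;o[:c.shape[0],a.shape[1]:]=c
cv2.imwrite('pics/o.png',o[:,:]if o.shape[1]<=800 else cv2.resize(o,(800,int(h*800/o.shape[1]))))
```

```text
(no output)
```

View pics/o.png

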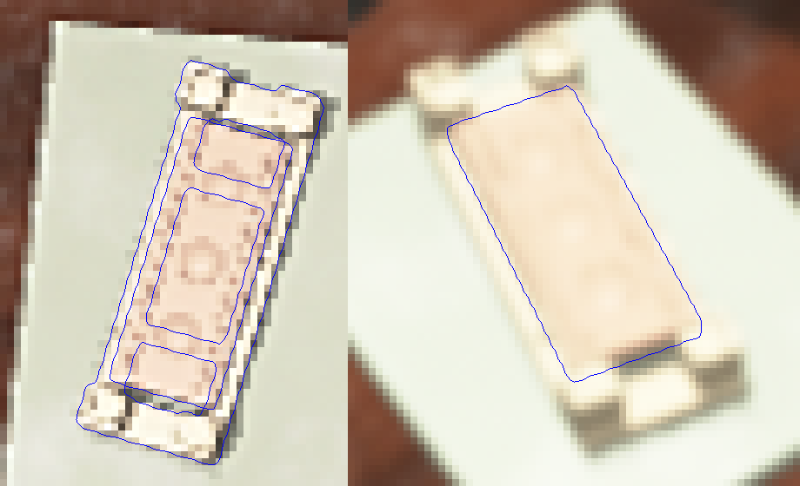

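Relative offset is about +3 mm along the crank and about 0–2 mm across. The pillars cap it at 5 mm and the limit is ±7, so I accept it. Now the loose crank.

```bash
python3 -m creep '[5,-27,10,0.3,0.5,-1.7, 6,-26,10,0.3,0.5,-1.7, 0,0,0,0,0,0]' 86; python3 go.py 525 -15 40 196.1
```

```text
clock: 11.95
tool_pos: [0.5251, -0.0241, 0.1112]
eef_rot: [-0.131, 0.991, -0.002, -0.001]
contact_force: [-0.7, 0.4, -0.1]
opening: 0.973
t 11.95 pos [525.1 -24.1 111.2] yaw -164.97 tilt 0.23 open 85.7 F [-0.7  0.4 -0.1]
q [ 0.45  0.83 -0.86  1.93  0.88  0.82  0.93] total shift [-2.4  9.1 71.2] turn [-0.21 -0.1  -1.07] n 2
0 [-1.2, 4.5, 35.6] [-0.1, -0.05, -0.53]
1 [-1.2, 4.5, 35.6] [-0.1, -0.05, -0.53]
```

```bash
python3 -m creep '[-1,4,30,0,0,-0.5, -1,4,30,0,0,-0.5, 0,0,0,0,0,0]'; python3 go.py 525 -15 20 196.1;python3 -m creep '[0,0,0,0,0,0]'; python3 go.py 525 -15 20 196.1
```

```text
clock: 12.2
tool_pos: [0.5269, -0.0161, 0.0522]
eef_rot: [-0.136, 0.991, -0.002, 0.002]
contact_force: [0.1, -0.6, -0.1]
opening: 0.976
t 12.20 pos [526.9 -16.1  52.2] yaw -164.35 tilt 0.29 open 86.0 F [ 0.1 -0.6 -0.1]
q [ 0.39  0.91 -0.78  1.96  1.01  0.72  0.81] total shift [ 1.7  1.7 32.2] turn [-0.21  0.2  -0.45] n 1
0 [1.7, 1.7, 32.2] [-0.21, 0.2, -0.45]
clock: 12.28
tool_pos: [0.5267, -0.0151, 0.0526]
eef_rot: [-0.136, 0.991, -0.001, 0.002]
contact_force: [0.6, 0.3, -0.1]
opening: 0.977
t 12.28 pos [526.7 -15.1  52.6] yaw -164.32 tilt 0.23 open 86.0 F [ 0.6  0.3 -0.1]
q [ 0.39  0.91 -0.78  1.96  1.01  0.72  0.81] total shift [ 1.7  0.7 32.6] turn [-0.17  0.15 -0.42] n 1
0 [1.7, 0.7, 32.6] [-0.17, 0.15, -0.42]
```

```bash
python3 -m creep '[1.7,0.5,20,-0.2,0.2,-0.4, 0,0,20,0,0,0, 0,0,0,0,0,0, 0,0,0,0,0,0]'; python3 go.py 525 -15 -20 196.1
```

```text
clock: 12.62
tool_pos: [0.5286, -0.0112, 0.0184]
eef_rot: [-0.14, 0.99, 0.001, 0.004]
contact_force: [-0.5, 1.0, -0.2]
opening: 0.975
t 12.62 pos [528.6 -11.2  18.4] yaw -163.85 tilt 0.42 open 85.9 F [-0.5  1.  -0.2]
q [ 0.36  0.96 -0.73  1.97  1.09  0.66  0.75] total shift [ 4.8 -2.7 38.4] turn [0.03 0.42 0.05] n 1
0 [4.8, -2.7, 38.4] [0.03, 0.42, 0.05]
```

```bash
python3 -m creep '[4,-2.5,8,0,0.4,0, 1,0,8,0,0,0, 0,0,0,0,0,0]'; python3 go.py 525 -15 -20 196.1
python3 - <<'E'
from fit import *
d=grab('c1')
overlay(d,'scene',[],(220,140,110,100),'pics/c1s.png',6)
E
```

```text
clock: 12.87
tool_pos: [0.527, -0.0142, 0.0057]
eef_rot: [-0.14, 0.99, 0.0, 0.003]
contact_force: [-0.9, -0.7, -0.5]
opening: 0.978
t 12.87 pos [527.  -14.2   5.7] yaw -163.86 tilt 0.35 open 86.2 F [-0.9 -0.7 -0.5]
q [ 0.35  0.98 -0.71  1.98  1.13  0.64  0.73] total shift [ 2.3 -0.2 25.6] turn [-0.03  0.35  0.04] n 1
0 [2.3, -0.2, 25.6] [-0.03, 0.35, 0.04]
```

View pics/c1s.png

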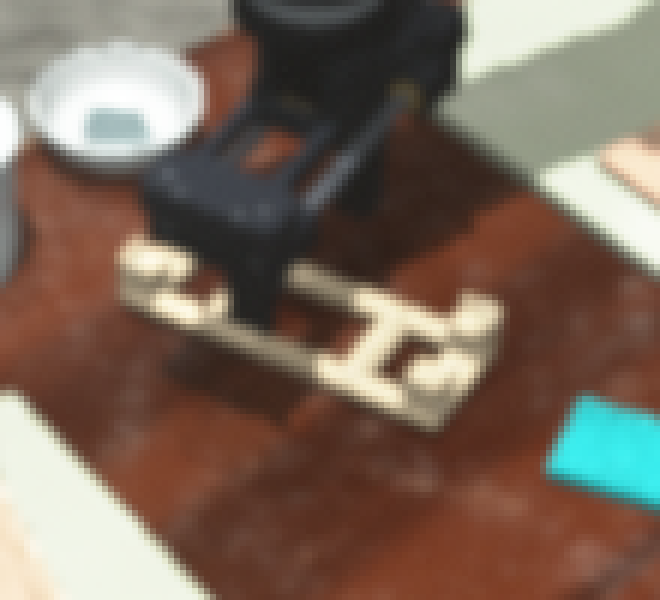

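```bash
python3 -m creep '[2.3,0,14,0,0.3,0, 0,0,12,0,0,0, 0,0,0,0,0,0]'; python3 go.py 525 -15 -34 196.1
```

```text
clock: 13.22
tool_pos: [0.5269, -0.0146, -0.0187]
eef_rot: [-0.14, 0.99, -0.0, 0.003]
contact_force: [-0.1, -0.1, 0.4]
opening: 0.977
t 13.22 pos [526.9 -14.6 -18.7] yaw -163.90 tilt 0.30 open 86.1 F [-0.1 -0.1  0.4]
q [ 0.33  1.01 -0.67  1.98  1.19  0.61  0.67] total shift [ 2.1  0.2 15.3] turn [-0.08  0.29 -0.  ] n 1
0 [2.1, 0.2, 15.3] [-0.08, 0.29, -0.0]
```

```bash
python3 -m creep '[2.1,0,9,0,0.3,0, 0,0,6,0,0,0, 0,0,0,0,0,0]'; python3 go.py 525 -15 -34 196.1
```

```text
clock: 13.47
tool_pos: [0.5256, -0.0151, -0.0337]
eef_rot: [-0.14, 0.99, -0.001, 0.001]
contact_force: [-0.9, -0.4, -0.8]
opening: 0.976
t 13.47 pos [525.6 -15.1 -33.7] yaw -163.92 tilt 0.10 open 85.9 F [-0.9 -0.4 -0.8]
q [ 0.32  1.04 -0.65  1.98  1.22  0.59  0.65] total shift [0.6 0.2 0.3] turn [-0.09  0.05 -0.02] n 1
0 [0.6, 0.2, 0.3] [-0.09, 0.05, -0.02]
```

```bash
python3 -m creep '[0,0,0,0,0,0, 0,0,0,0,0,0, 0,0,0,0,0,0, 0,0,0,0,0,0, 0,0,0,0,0,0]' 55 35; python3 go.py; python3 -m creep '[0,0,-8,0,0,0, 0,0,-12,0,0,0, 0,0,-12,0,0,0, 0,0,0,0,0,0]';python3 - <<'E'
from fit import *
import go; go.show()
d=grab('c2'); go.show()
overlay(d,'scene',[],(220,130,110,100),'pics/c2s.png',6)
E
```

```text
clock: 13.88
tool_pos: [0.5259, -0.0148, -0.0332]
eef_rot: [-0.14, 0.99, -0.0, 0.001]
contact_force: [0.2, 0.2, -4.1]
opening: 0.722
t 13.88 pos [525.9 -14.8 -33.2] yaw -163.91 tilt 0.11 open 63.6 F [ 0.2  0.2 -4.1]
clock: 14.22
tool_pos: [0.5234, -0.0158, -0.0007]
eef_rot: [-0.14, 0.99, -0.001, -0.002]
contact_force: [-0.7, 0.1, -5.7]
opening: 0.719
t 14.22 pos [523.4 -15.8  -0.7] yaw -163.92 tilt 0.24 open 63.4 F [-0.7  0.1 -5.7]
t 14.32 pos [522.7 -16.3  -2.2] yaw -163.94 tilt 0.34 open 63.5 F [-0.1 -0.1 -4.9]
```

View pics/c2s.png

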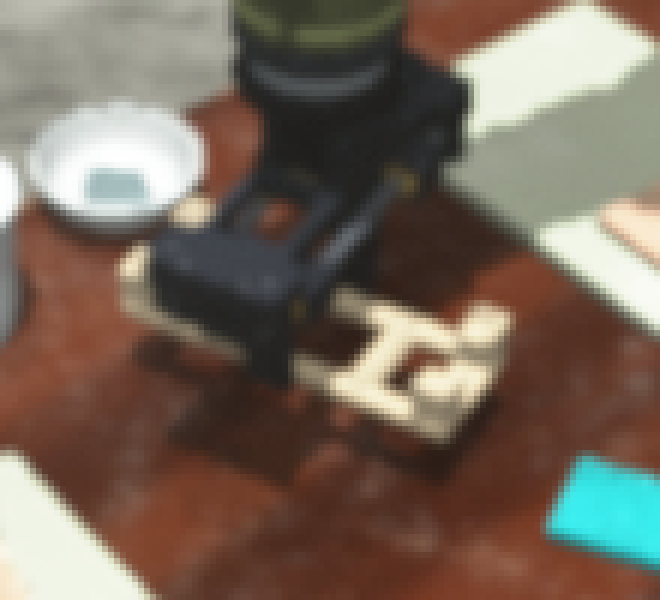

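Crank held level. Raise it and carry it to the lower crank.

```bash
python3 -m creep '[0,0,-20,0,0,0, 0,0,-30,0,0,0, 0,0,-30,0,0,0, 0,0,-10,0,0,0, 0,0,0,0,0,0]'; python3 go.py 482 218.8 85 162.5
```

```text
clock: 14.73
tool_pos: [0.5192, -0.0176, 0.0861]
eef_rot: [-0.14, 0.99, -0.001, -0.008]
contact_force: [-0.2, -0.0, -5.0]
opening: 0.722
t 14.73 pos [519.2 -17.6  86.1] yaw -163.94 tilt 0.95 open 63.6 F [-0.2 -0.  -5. ]
q [ 0.42  0.86 -0.83  1.95  0.92  0.79  0.9 ] total shift [-29.7 237.5   0.6] turn [-0.3  -0.91 33.56] n 6
0 [-4.9, 39.6, 0.1] [-0.05, -0.15, 5.59]
1 [-1.1, 39.9, 0.1] [-0.05, -0.15, 5.59]
2 [2.8, 39.8, 0.2] [-0.05, -0.15, 5.59]
3 [6.7, 39.3, 0.2] [-0.05, -0.15, 5.59]
4 [10.5, 38.5, 0.2] [-0.05, -0.15, 5.59]
5 [14.2, 37.3, 0.2] [-0.05, -0.15, 5.59]
```

```bash
python3 -m creep '[-3,20,0,0,-0.3,3, -4,30,0,0,-0.3,4.5, -1,32,0,0,-0.3,4.5, 2,32,0,0,0,4.5, 5,32,0,0,0,4.5]'; python3 go.py 482 218.8 85 162.5
```

```text
clock: 15.15
tool_pos: [0.5004, 0.1171, 0.0759]
eef_rot: [0.062, 0.998, -0.008, -0.004]
contact_force: [-0.1, -0.0, -5.5]
opening: 0.721
t 15.15 pos [500.4 117.1  75.9] yaw 172.94 tilt 1.03 open 63.5 F [-0.1 -0.  -5.5]
q [ 0.08  0.83 -0.69  1.98  0.87  0.68  0.26] total shift [ 30.9  98.5 -10.6] turn [-0.98 -0.32 10.44] n 3
0 [10.3, 32.8, -3.5] [-0.33, -0.11, 3.48]
1 [12.3, 32.2, -3.4] [-0.33, -0.11, 3.48]
2 [14.2, 31.4, -3.2] [-0.33, -0.11, 3.48]
```

```bash
python3 -m creep '[9,28,-3,-0.3,-0.1,2.8, 11,27,-2,-0.3,-0.1,2.8, 8,18,0,-0.2,-0.1,2, 0,0,0,0,0,0]'; python3 go.py 482 218.8 60 162.5
```

```text
clock: 15.48
tool_pos: [0.4793, 0.2059, 0.0738]
eef_rot: [0.127, 0.992, 0.001, -0.004]
contact_force: [-0.2, 0.7, -4.7]
opening: 0.721
t 15.48 pos [479.3 205.9  73.8] yaw 165.35 tilt 0.47 open 63.5 F [-0.2  0.7 -4.7]
q [-0.1   0.83 -0.66  1.96  0.83  0.65  0.01] total shift [ 0.6 13.2 13.8] turn [-0.01 -0.47  2.85] n 1
0 [0.6, 13.2, 13.8] [-0.01, -0.47, 2.85]
```

```bash
python3 -m creep '[0.5,11,10,0,-0.5,2.5, 0,2,4,0,0,0.3, 0,0,0,0,0,0, 0,0,0,0,0,0]'; python3 go.py 482.4 218.5 35 162.5
```

```text
clock: 15.82
tool_pos: [0.479, 0.2166, 0.0538]
eef_rot: [0.149, 0.989, -0.004, -0.003]
contact_force: [0.3, 0.2, -4.6]
opening: 0.715
t 15.82 pos [479.  216.6  53.8] yaw 162.82 tilt 0.54 open 63.0 F [ 0.3  0.2 -4.6]
q [-0.15  0.86 -0.61  1.96  0.86  0.62 -0.07] total shift [-2.8  2.9 18.7] turn [-0.49 -0.23  0.32] n 1
0 [-2.8, 2.9, 18.7] [-0.49, -0.23, 0.32]
```

```bash
python3 -m creep '[-3,3,9,-0.4,-0.2,0.3, 0,0,9,0,0,0, 0,0,0,0,0,0, 0,0,0,0,0,0]'; python3 go.py 482.4 218.5 25 162.5
```

```text
clock: 16.15
tool_pos: [0.4836, 0.2134, 0.0327]
eef_rot: [0.154, 0.988, -0.003, -0.001]
contact_force: [0.6, 0.2, -5.0]
opening: 0.72
t 16.15 pos [483.6 213.4  32.7] yaw 162.28 tilt 0.32 open 63.4 F [ 0.6  0.2 -5. ]
q [-0.17  0.89 -0.57  1.96  0.9   0.57 -0.11] total shift [2.7 4.6 7.7] turn [-0.32 -0.03 -0.22] n 1
0 [2.7, 4.6, 7.7] [-0.32, -0.03, -0.22]
```

```bash
python3 -m creep '[2.7,4.5,3,-0.3,0,-0.2, 0,0,0,0,0,0, 0,0,0,0,0,0]'; python3 go.py 482.4 218.5 25 162.5
python3 - <<'E'
from fit import *
import go
d=grab('s1'); go.show()
s=get_state(); x,y,z=s['tool_pos']
a=np.radians(-17.6)
up=(x-.0009*np.cos(a),y-.0009*np.sin(a),z+.0332,a)
its=[(CR,(.4815,.2187,.012,np.radians(-17.5))),(CR,up)]
overlay(d,'scene',its,(180,190,80,85),'pics/s1s.png',7)
overlay(d,'top',its,(175,185,60,60),'pics/s1t.png',9)
overlay(d,'scene',[],(180,190,80,85),'pics/s1s0.png',7)
overlay(d,'top',[],(175,185,60,60),'pics/s1t0.png',9)
E
```

```text
clock: 16.4
tool_pos: [0.4826, 0.2177, 0.0292]
eef_rot: [0.153, 0.988, -0.0, -0.0]
contact_force: [0.7, 0.2, -5.0]
opening: 0.722
t 16.40 pos [482.6 217.7  29.2] yaw 162.41 tilt 0.04 open 63.6 F [ 0.7  0.2 -5. ]
q [-0.18  0.9  -0.57  1.96  0.91  0.56 -0.12] total shift [0.5 0.7 4.2] turn [-0.03 -0.03 -0.09] n 1
0 [0.5, 0.7, 4.2] [-0.03, -0.03, -0.09]
t 16.50 pos [482.6 218.1  29.4] yaw 162.43 tilt 0.03 open 63.5 F [-0.4 -0.1 -5. ]
```

View pics/s1s.png

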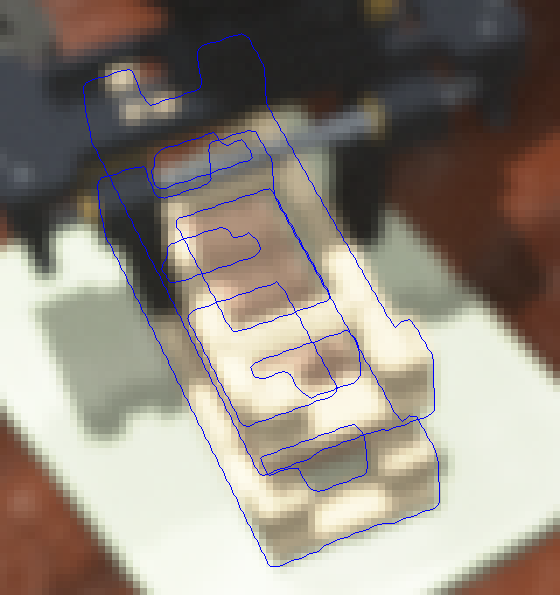

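View pics/s1t.png

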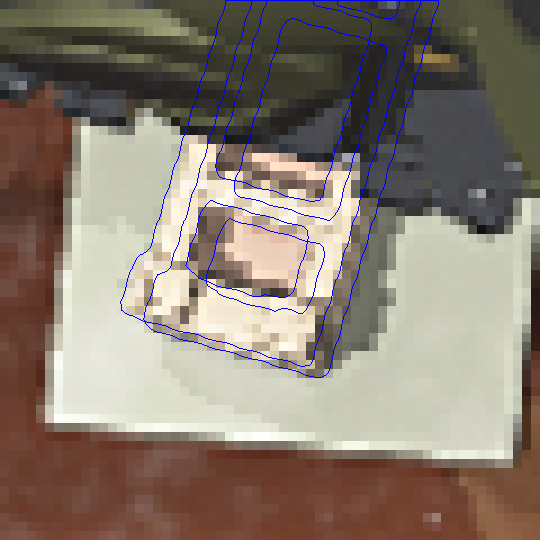

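View pics/s1t0.png

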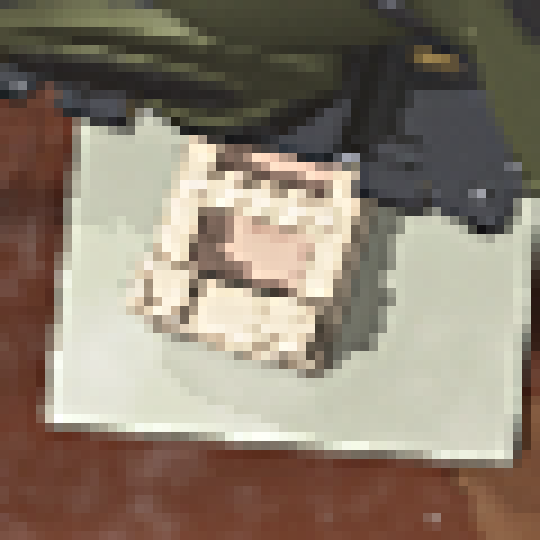

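```bash
cat > fit2.py <<'E'
from fit import *
D=np.radians
def fit2(d,c,roi,low,z,p0,yaw,kind='bat'):
    f=feat(d[c][roi[1]:roi[1]+roi[3],roi[0]:roi[0]+roi[2]],kind)
    base=render(d,c,CR+[box(-61,67,-25,25,17,26)],low,roi) if low else 0
    def cost(p):
        m=np.maximum(base,render(d,c,CR,(p[0]/1e3,p[1]/1e3,z,D(p[2])),roi)); return np.abs(m-f).sum()
    best=None
    for dx in(-3,0,3):
        for dy in(-3,0,3):
            x=np.array([p0[0]+dx,p0[1]+dy,yaw])
            r=minimize(cost,x,method='Nelder-Mead',options=dict(initial_simplex=np.vstack([x,x+[2,0,0],x+[0,2,0],x+[0,0,.6]]),xatol=.02,fatol=.01))
            if best is None or r.fun<best.fun: best=r
    return best.x.round(2),round(best.fun,1)
E
python3 - <<'E'
from fit2 import *
d=np.load('pics/s1.npz')
print('top',fit2(d,'top',(183,203,32,28),(.4815,.2187,.012,D(-17.5)),.0625,(481.7,218.3),-17.6))
print('scene',fit2(d,'scene',(200,232,48,45),(.4815,.2187,.012,D(-17.5)),.0625,(481.7,218.3),-17.6))
# lower crank from pre-pic 'a' and r1 with same rois
for n in('a','r1'):
    e=np.load(f'pics/{n}.npz')
    print(n,'top',fit(e,CR if n=='a' else CR+[box(-64,64,-25,25,17,26)],'bat',(.482,.219,D(-17.4)),.012,('top',)))
E
```

```text
top (array([487.39, 219.23, -14.53]), np.float64(27.1))
scene (array([485.02, 214.85, -19.27]), np.float64(189.7))
a top (array([481.75704746, 218.79783539, -17.69392795]), np.float64(186.69614148694598))
r1 top (array([481.24331528, 218.64185651, -17.56931359]), np.float64(146.55255456839677))
```

Run:
```python
from fit2 import *
def fx(d,c,roi,low,z,p0,yaw):
    f=feat(d[c][roi[1]:roi[1]+roi[3],roi[0]:roi[0]+roi[2]],'bat')
    base=render(d,c,CR+[box(-61,67,-25,25,17,26)],low,roi)
    g=[(np.abs(np.maximum(base,render(d,c,CR,((p0[0]+a)/1e3,(p0[1]+b)/1e3,z,D(yaw)),roi))-f).sum(),a,b) for a in np.arange(-6,7,.5) for b in np.arange(-5,5.5,.5)]
    g.sort(); return [tuple(np.round(q,1)) for q in g[:4]]
d=np.load('pics/s1.npz')
for z in(.060,.0625,.065):
  for yaw in(-17,-17.6,-18.2):
    print(z,yaw,'top',fx(d,'top',(183,203,32,28),(.4815,.2187,.012,D(-17.5)),z,(481.7,218.3),yaw))
print('scene',fx(d,'scene',(200,232,48,45),(.4825,.2187,.012,D(-17.5)),.0625,(481.7,218.3),-17.6))
```

```text
0.06 -17 top [(np.float64(28.7), np.float64(5.5), np.float64(-1.5)), (np.float64(28.7), np.float64(6.0), np.float64(-2.0)), (np.float64(28.7), np.float64(6.0), np.float64(-1.5)), (np.float64(28.8), np.float64(5.0), np.float64(-1.5))]
0.06 -17.6 top [(np.float64(29.1), np.float64(5.0), np.float64(-2.0)), (np.float64(29.1), np.float64(5.5), np.float64(-2.5)), (np.float64(29.2), np.float64(5.5), np.float64(-2.0)), (np.float64(29.2), np.float64(5.0), np.float64(-2.5))]
0.06 -18.2 top [(np.float64(29.8), np.float64(5.5), np.float64(-3.0)), (np.float64(29.8), np.float64(5.0), np.float64(-3.0)), (np.float64(29.8), np.float64(6.0), np.float64(-3.0)), (np.float64(29.8), np.float64(5.0), np.float64(-2.5))]
0.0625 -17 top [(np.float64(28.8), np.float64(5.5), np.float64(-2.0)), (np.float64(28.8), np.float64(5.0), np.float64(-2.0)), (np.float64(28.8), np.float64(6.0), np.float64(-2.0)), (np.float64(28.8), np.float64(6.0), np.float64(-2.5))]
0.0625 -17.6 top [(np.float64(29.1), np.float64(5.0), np.float64(-2.5)), (np.float64(29.2), np.float64(5.5), np.float64(-2.5)), (np.float64(29.2), np.float64(
[... 557 characters left out ...]
5 -17.6 top [(np.float64(29.2), np.float64(5.5), np.float64(-3.0)), (np.float64(29.2), np.float64(5.0), np.float64(-3.0)), (np.float64(29.3), np.float64(4.5), np.float64(-3.0)), (np.float64(29.3), np.float64(5.5), np.float64(-3.5))]
0.065 -18.2 top [(np.float64(29.7), np.float64(5.0), np.float64(-3.5)), (np.float64(29.8), np.float64(4.5), np.float64(-3.5)), (np.float64(29.8), np.float64(5.5), np.float64(-3.5)), (np.float64(29.8), np.float64(5.0), np.float64(-4.0))]
scene [(np.float64(187.3), np.float64(4.5), np.float64(-1.5)), (np.float64(187.4), np.float64(3.5), np.float64(-1.0)), (np.float64(187.5), np.float64(4.0), np.float64(-1.5)), (np.float64(187.6), np.float64(4.5), np.float64(-2.0))]
```

Run:
```python
from fit2 import *
d=np.load('pics/s1.npz')
ims=[]
for dx,dy in((0,0),(5,-2.)):
    its=[(CR,((481.7+dx)/1e3,(218.3+dy)/1e3,.0625,D(-17.6)))]
    overlay(d,'top',its,(183,198,36,34),'pics/x.png',11); ims.append(cv2.imread('pics/x.png'))
cv2.imwrite('pics/s1c.png',np.hstack(ims))
ims=[]
for dx,dy in((0,0),(4.5,-1.5)):
    its=[(CR,((481.7+dx)/1e3,(218.3+dy)/1e3,.0625,D(-17.6)))]
    overlay(d,'scene',its,(195,218,50,62),'pics/x.png',8); ims.append(cv2.imread('pics/x.png'))
cv2.imwrite('pics/s1d.png',np.hstack(ims))
```

```text
(no output)
```

View pics/s1c.png

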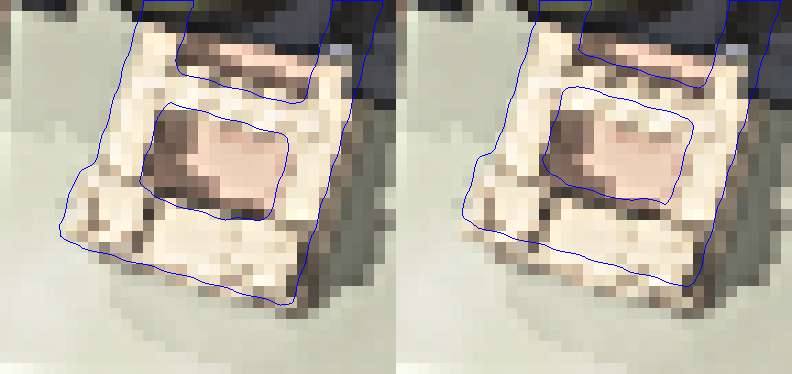

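View pics/s1d.png

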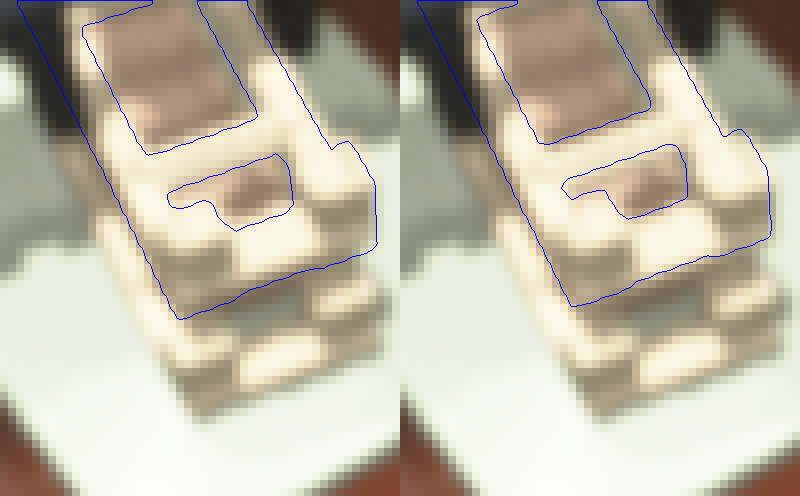

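Held crank looks about 2–3 mm too far along +x' in both views. The feet have 3.5 mm play, so I'll correct by 2 mm and descend guarded. Home is a reading of about 9.8; contact with a lip would come near 14.

```bash
python3 go.py 480.5 219.1 22 162.4; python3 -m creep '[2.4,0,3,0,0,0, 0,0,3,0,0,0, 0,0,0,0,0,0]'; python3 go.py 480.5 219.1 16 162.4
```

```text
t 16.50 pos [482.6 218.1  29.4] yaw 162.43 tilt 0.03 open 63.5 F [-0.4 -0.1 -5. ]
q [-0.18  0.9  -0.57  1.96  0.91  0.56 -0.12] total shift [2.3 0.4 7.4] turn [ 0.   -0.03  0.03] n 1
0 [2.3, 0.4, 7.4] [0.0, -0.03, 0.03]
clock: 16.75
tool_pos: [0.4805, 0.2193, 0.0235]
eef_rot: [0.153, 0.988, 0.001, 0.0]
contact_force: [1.0, 0.4, -4.8]
opening: 0.719
t 16.75 pos [480.5 219.3  23.5] yaw 162.43 tilt 0.08 open 63.4 F [ 1.   0.4 -4.8]
q [-0.19  0.9  -0.55  1.97  0.93  0.54 -0.14] total shift [-0.1 -0.2  7.5] turn [0.08 0.02 0.03] n 1
0 [-0.1, -0.2, 7.5] [0.08, 0.02, 0.03]
```

```bash
python3 -m creep '[0,0,4,0,0,0, 0,0,0,0,0,0]' >/dev/null; python3 go.py
python3 - <<'E'
from fit2 import *
import go
d=grab('s2'); go.show()
s=get_state(); z=s['tool_pos'][2]+.0332
low=(.4815,.2187,.012,D(-17.5))
its=[(CR,low),(CR,(low[0],low[1],z,low[3]))]
overlay(d,'scene',its,(195,218,50,62),'pics/a1.png',8);overlay(d,'scene',[],(195,218,50,62),'pics/a2.png',8)
cv2.imwrite('pics/s2s.png',np.hstack([cv2.imread('pics/a1.png'),cv2.imread('pics/a2.png')]))
overlay(d,'top',its,(183,198,36,34),'pics/a1.png',11);overlay(d,'top',[],(183,198,36,34),'pics/a2.png',11)
cv2.imwrite('pics/s2t.png',np.hstack([cv2.imread('pics/a1.png'),cv2.imread('pics/a2.png')]))
E
```

```text
t 16.92 pos [480.4 219.4  19.2] yaw 162.45 tilt 0.08 open 63.4 F [-0.1  0.5 -5.7]
t 17.02 pos [480.7 219.7  19.6] yaw 162.45 tilt 0.12 open 63.5 F [-0.   0.3 -4.1]
```

View pics/s2s.png

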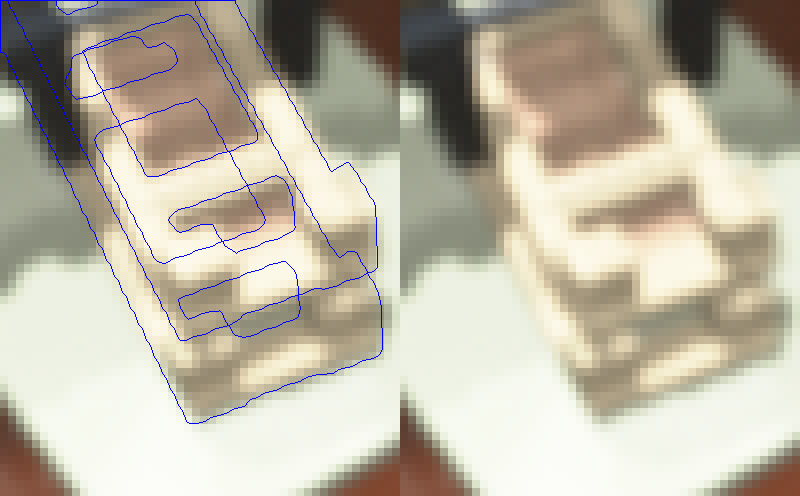

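View pics/s2t.png

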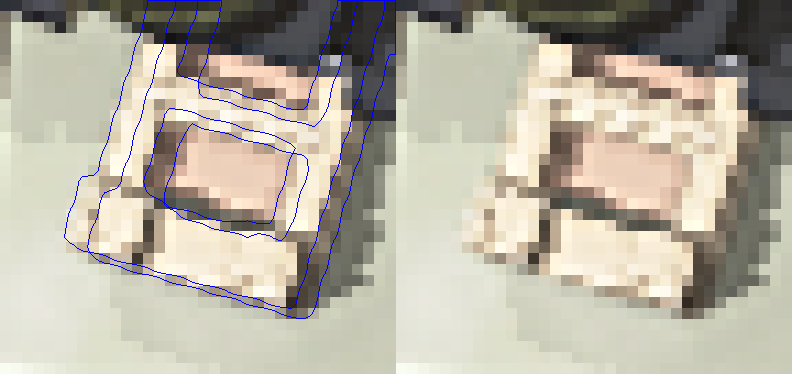

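Alignment is now within about 1.5 mm. One more 1 mm nudge, then seat it.

```bash
python3 go.py 479.8 219 10 162.4; python3 -m creep '[0.8,-0.8,2,0.1,0,0, 0,0,0,0,0,0]' | egrep 'pos|force'; for i in 1 2; do python3 -m creep '[0,0,1.5,0,0,0]' | egrep 'tool_pos|contact' | tr '\n' ' '; done; python3 go.py 479.8 219 10 162.4
```

```text
t 17.02 pos [480.7 219.7  19.6] yaw 162.45 tilt 0.12 open 63.5 F [-0.   0.3 -4.1]
q [-0.19  0.91 -0.55  1.97  0.94  0.53 -0.15] total shift [ 0.7 -0.9  9.6] turn [0.11 0.05 0.05] n 1
0 [0.7, -0.9, 9.6] [0.11, 0.05, 0.05]
tool_pos: [0.4798, 0.2192, 0.0176]
contact_force: [0.3, -0.8, -5.0]
tool_pos: [0.48, 0.2194, 0.0162] contact_force: [0.0, 0.5, -4.5] tool_pos: [0.48, 0.2194, 0.0146] contact_force: [0.5, 0.7, -4.5] t 17.35 pos [480.  219.4  14.6] yaw 162.44 tilt 0.09 open 63.6 F [ 0.5  0.7 -4.5]
q [-0.2   0.91 -0.53  1.98  0.95  0.52 -0.16] total shift [ 0.1 -0.4  4.6] turn [0.05 0.08 0.04] n 1
0 [0.1, -0.4, 4.6] [0.05, 0.08, 0.04]
```

```bash
for i in 1 2 3; do python3 -m creep '[0,0,1.2,0,0,0]' | egrep 'tool_pos|contact' | tr '\n' ' '; done
```

```text
tool_pos: [0.48, 0.2193, 0.0133] contact_force: [0.1, -0.7, -4.9] tool_pos: [0.4801, 0.2194, 0.0119] contact_force: [0.2, -0.0, -4.4] tool_pos: [0.4801, 0.2194, 0.0106] contact_force: [0.4, -1.3, -5.5]
```

No contact below lip height, so the feet are inside. Last millimetres.

```bash
for i in 1 2 3; do python3 -m creep '[0,0,0.8,0,0,0]' | egrep 'tool_pos|contact' | tr '\n' ' '; done; python3 go.py
```

```text
tool_pos: [0.4801, 0.2193, 0.0097] contact_force: [-1.2, -1.4, 6.6] tool_pos: [0.4801, 0.2193, 0.0095] contact_force: [-2.4, -2.5, 13.0] tool_pos: [0.4801, 0.2193, 0.0096] contact_force: [-1.8, -1.3, 6.3] t 17.85 pos [480.1 219.3   9.6] yaw 162.44 tilt 0.18 open 63.1 F [-1.8 -1.3  6.3]
```

Home at 9.6, where 9.8 was expected. Release and back off.

```bash
python3 -m creep '[0,0,0,0,0,0, 0,0,0,0,0,0, 0,0,0,0,0,0, 0,0,0,0,0,0]' 82; python3 go.py; python3 -m creep '[0,0,-10,0,0,0, 0,0,-25,0,0,0, 0,0,-35,0,0,0, 0,0,-35,0,0,0, 0,0,-20,0,0,0]'; python3 go.py 474.3 -266 100 84.5
```

```text
clock: 18.18
tool_pos: [0.4817, 0.221, 0.0115]
eef_rot: [0.152, 0.988, 0.002, 0.003]
contact_force: [0.2, 0.6, -0.2]
opening: 0.93
t 18.18 pos [481.7 221.   11.5] yaw 162.48 tilt 0.42 open 82.0 F [ 0.2  0.6 -0.2]
clock: 18.6
tool_pos: [0.4774, 0.2198, 0.1389]
eef_rot: [0.151, 0.989, -0.001, -0.001]
contact_force: [0.6, -0.5, 0.1]
opening: 0.931
t 18.60 pos [477.4 219.8 138.9] yaw 162.65 tilt 0.21 open 82.0 F [ 0.6 -0.5  0.1]
q [-0.08  0.74 -0.74  1.91  0.7   0.78  0.05] total shift [-142.  -464.5   39.9] turn [-0.23 -0.   78.15] n 13
0 [-10.9, -35.7, 3.1] [-0.02, -0.0, 6.01]
1 [-14.6, -34.4, 3.1] [-0.02, -0.0, 6.01]
2 [-18.1, -32.7, 3.1] [-0.02, -0.0, 6.01]
3 [-21.4, -30.6, 3.0] [-0.02, -0.0, 6.01]
4 [-24.5, -28.2, 3.0] [-0.02, -0.0, 6.01]
5 [-27.4, -25.5, 3.0] [-0.02, -0.0, 6.01]
6 [-29.9, -22.5, 3.0] [-0.02, -0.0, 6.01]
7 [-32.1, -19.2, 3.0] [-0.02, -0.0, 6.01]
8 [-33.9, -15.7, 3.0] [-0.02, -0.0, 6.01]
9 [-35.4, -12.1, 3.0] [-0.02, -0.0, 6.01]
10 [-36.4, -8.3, 3.0] [-0.02, -0.0, 6.01]
11 [-37.1, -4.5, 3.0] [-0.02, -0.0, 6.01]
12 [-37.4, -0.6, 3.0] [-0.02, -0.0, 6.01]
```

```bash
python3 -m creep '[-11,-35,0,0,0,6, -14.5,-34,0,0,0,6, -18,-33,0,0,0,6, -21,-30,0,0,0,6, -24,-28,0,0,0,6]' 70 20; python3 go.py 474.3 -266 100 84.5;  python3 - <<'E'
from fit2 import *
d=grab('u1')
overlay(d,'scene',[],(180,190,80,85),'pics/a1.png',6)
overlay(d,'top',[],(175,155,60,80),'pics/a2.png',6)
a=cv2.imread('pics/a1.png');b=cv2.imread('pics/a2.png');h=max(a.shape[0],b.shape[0])
p=lambda i:cv2.copyMakeBorder(i,0,h-i.shape[0],0,0,0)
cv2.imwrite('pics/u1.png',cv2.resize(np.hstack([p(a),p(b)]),None,fx=.9,fy=.9))
c=fit(d,CR,'bat',(.482,.219,D(-17.4)),.043,('top',)); print(c)
E
```

```text
clock: 19.02
tool_pos: [0.4803, 0.0453, 0.1485]
eef_rot: [0.403, 0.915, 0.012, 0.003]
contact_force: [0.8, -0.6, -0.7]
opening: 0.794
t 19.02 pos [480.3  45.3 148.5] yaw 132.46 tilt 1.37 open 69.9 F [ 0.8 -0.6 -0.7]
q [ 0.22  0.64 -0.63  2.04  0.62  0.63 -0.08] total shift [-225.8 -215.6   42.6] turn [ 1.18 -0.77 47.95] n 8
0 [-28.2, -26.9, 5.3] [0.15, -0.1, 5.99]
1 [-30.9, -23.8, 5.4] [0.15, -0.1, 5.99]
2 [-33.2, -20.5, 5.6] [0.15, -0.1, 5.99]
3 [-35.1, -16.9, 5.7] [0.15, -0.1, 5.99]
4 [-36.7, -13.1, 5.8] [0.15, -0.1, 5.99]
5 [-37.8, -9.2, 5.9] [0.15, -0.1, 5.99]
6 [-38.6, -5.2, 5.9] [0.15, -0.1, 5.99]
7 [-38.9, -1.1, 6.0] [0.15, -0.1, 5.99]
(array([479.08561077, 215.5864028 , -17.14241557]), np.float64(634.1990925409161))
```

View pics/u1.png

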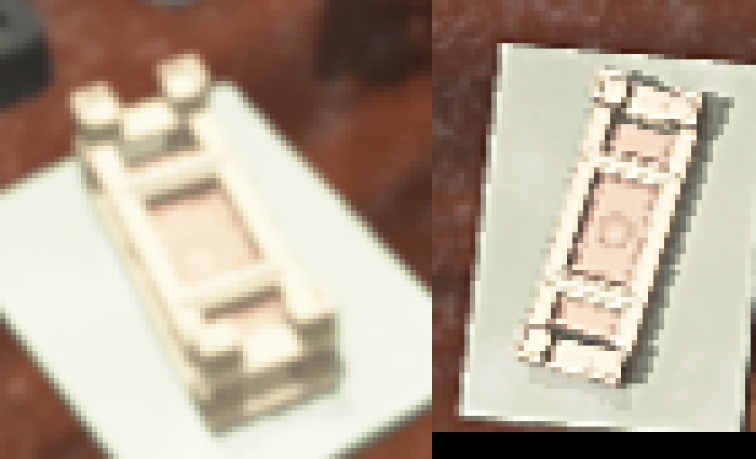

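Upper crank is seated squarely: nested pillars, level, parallel. Going for tile 2.

```bash
python3 -m creep '[-28,-27,4,0.3,-0.2,6, -31,-24,4,0.3,-0.2,6, -33,-20,4,0.2,0,6, -35,-17,4,0,0,6, -36,-13,4,0,0,6]'; python3 go.py 474.3 -266 80 84.5
python3 - <<'E'
from fit2 import *
d=np.load('pics/u1.npz')
low=(.4815,.2187,.012,D(-17.5))
P=[b+[0,0,.031] for b in CR]+CR+[box(-61,67,-25,25,17,26)]
for c in('top','scene'): print(fit(d,P,'bat',(.482,.219,D(-17.4)),.012,(c,)))
E
```

```text
clock: 19.53
tool_pos: [0.4783, -0.1435, 0.1309]
eef_rot: [0.629, 0.777, 0.008, 0.003]
contact_force: [0.6, -0.0, 0.3]
opening: 0.792
t 19.53 pos [ 478.3 -143.5  130.9] yaw 102.03 tilt 1.01 open 69.8 F [ 0.6 -0.   0.3]
q [ 0.51  0.67 -0.49  2.01  0.54  0.58 -0.14] total shift [-119.3  -30.2   49.7] turn [ 0.9  -0.47 17.52] n 4
0 [-29.8, -7.6, 12.4] [0.22, -0.12, 4.38]
1 [-30.3, -5.2, 12.5] [0.22, -0.12, 4.38]
2 [-30.6, -2.8, 12.6] [0.22, -0.12, 4.38]
3 [-30.7, -0.4, 12.7] [0.22, -0.12, 4.38]
(array([480.0017739 , 218.44920822, -17.36164042]), np.float64(210.86571885518063))
(array([482.96157053, 217.48821897, -18.17451183]), np.float64(427.68143613177045))
```

```bash
python3 - <<'E'
from fit2 import *
for n in('a','p1','r1','u1'):
    d=np.load(f'pics/{n}.npz')
    for c in('top','scene'): print(n,c,fit(d,TI,'tile',(.474,-.266,D(85)),.012,(c,)))
E
python3 -m creep '[-28,-7,12,0.3,-0.1,4.4, -29,-5,12,0.3,-0.1,4.4, -28,-3,12,0.2,0,4.4, -18,0,6,0,0,3, 0,0,0,0,0,0]' 75; python3 go.py 474.3 -266 40 84.5
```

```text
a top (array([ 474.31694123, -265.81764452,   84.51789144]), np.float64(37.13451899029333))
a scene (array([ 474.31679894, -271.39376084,   86.31962326]), np.float64(207.45712622310742))
p1 top (array([ 474.36145613, -265.80535821,   84.55287064]), np.float64(44.78704020736447))
p1 scene (array([ 474.60066304, -270.51077717,   87.04633373]), np.float64(275.2324804602076))
r1 top (array([ 379.44444444, -185.2962963 ,  268.64358367]), np.float64(11.796227013622495))
r1 scene (array([ 474.66612586, -270.69366843,   84.73169817]), np.float64(75.40959814414254))
u1 top (array([ 565.48148148, -331.55555556,  274.37316162]), np.float64(2.564011357974654))
u1 scene (array([ 474.77654992, -269.95663736,   84.68557778]), np.float64(104.86915354235487))
clock: 19.95
tool_pos: [0.4742, -0.2596, 0.0889]
eef_rot: [0.741, 0.672, 0.002, 0.001]
contact_force: [-0.3, -0.2, 0.0]
opening: 0.847
t 19.95 pos [ 474.2 -259.6   88.9] yaw 84.39 tilt 0.29 open 74.6 F [-0.3 -0.2  0. ]
q [ 0.65  0.76 -0.39  1.92  0.51  0.55 -0.18] total shift [-6.4  0.5 48.9] turn [ 0.28 -0.06 -0.11] n 2
0 [-3.2, 0.2, 24.4] [0.14, -0.03, -0.06]
1 [-3.2, 0.3, 24.4] [0.14, -0.03, -0.06]
```

```bash
python3 -m creep '[-4,0,24,0.1,0,0, -4,0,24,0.1,0,0, 0,0,0,0,0,0, 0,0,0,0,0,0]'; python3 go.py 474.3 -267.8 5 84.5
```

```text
clock: 20.28
tool_pos: [0.4781, -0.2627, 0.0426]
eef_rot: [0.738, 0.675, 0.005, 0.001]
contact_force: [0.8, 0.4, 0.0]
opening: 0.851
t 20.28 pos [ 478.1 -262.7   42.6] yaw 84.85 tilt 0.55 open 75.0 F [0.8 0.4 0. ]
q [ 0.62  0.84 -0.33  1.93  0.56  0.46 -0.21] total shift [-5.6 -3.6 37.6] turn [ 0.44 -0.32  0.34] n 1
0 [-5.6, -3.6, 37.6] [0.44, -0.32, 0.34]
```

```bash
python3 -m creep '[-5.6,-3.6,20,0.4,-0.3,0.3, 0,0,20,0,0,0, 0,0,0,0,0,0, 0,0,0,0,0,0]'; python3 go.py 474.3 -267.8 -12 84.5
```

```text
clock: 20.62
tool_pos: [0.48, -0.2619, 0.0078]
eef_rot: [0.737, 0.676, 0.004, 0.002]
contact_force: [-0.3, -0.4, 0.9]
opening: 0.852
t 20.62 pos [ 480.  -261.9    7.8] yaw 85.11 tilt 0.56 open 75.1 F [-0.3 -0.4  0.9]
q [ 0.59  0.9  -0.28  1.93  0.6   0.38 -0.24] total shift [-6.5 -5.4 19.7] turn [ 0.52 -0.2   0.61] n 1
0 [-6.5, -5.4, 19.7] [0.52, -0.2, 0.61]
```

```bash
python3 -m creep '[-6.5,-5.4,4,0.5,-0.2,0.6, 0,0,0,0,0,0]' >/dev/null; python3 go.py 474.3 -267.8 -12 84.5;python3 -m creep '[-0.5,-0.5,9,0,0,0, 0,0,0,0,0,0]' 62 >/dev/null; python3 go.py 474.3 -267.8 -20 84.5
```

```text
t 20.78 pos [ 475.6 -266.8    6.4] yaw 84.63 tilt 0.17 open 74.8 F [-0.3 -1.3 -0.4]
q [ 0.59  0.9  -0.28  1.93  0.6   0.39 -0.24] total shift [-1.1 -1.3 18.4] turn [0.17 0.   0.13] n 1
0 [-1.1, -1.3, 18.4] [0.17, 0.0, 0.13]
t 20.95 pos [ 476.4 -267.8   -1.1] yaw 84.61 tilt 0.37 open 63.8 F [-0.3 -0.1 -0.4]
q [ 0.59  0.91 -0.26  1.94  0.61  0.37 -0.25] total shift [-0.1 -2.2 18.9] turn [0.37 0.04 0.11] n 1
0 [-0.1, -2.2, 18.9] [0.37, 0.04, 0.11]
```

```bash
python3 -m creep '[0,-2.2,9,0.4,0,0.1, 0,-0.5,8,0,0,0, 0,0,0,0,0,0]' >/dev/null; python3 go.py 474.3 -267.8 -24.5 84.5
```

```text
t 21.20 pos [ 474.1 -268.1  -18.9] yaw 84.47 tilt 0.08 open 62.0 F [-0.3 -0.3  0.2]
q [ 0.57  0.94 -0.24  1.94  0.62  0.33 -0.27] total shift [0.3 0.2 5.6] turn [ 0.03  0.07 -0.03] n 1
0 [0.3, 0.2, 5.6] [0.03, 0.07, -0.03]
```

```bash
python3 -m creep '[0,0,5,0,0,0, 0,0,0,0,0,0]' | egrep 'pos|force'; python3 go.py; python3 -m creep '[0,0,0,0,0,0, 0,0,0,0,0,0, 0,0,0,0,0,0, 0,0,0,0,0,0]' 40 20; python3 go.py
```

```text
tool_pos: [0.4736, -0.2678, -0.0253]
contact_force: [-0.1, 0.4, 0.5]
t 21.37 pos [ 473.6 -267.8  -25.3] yaw 84.48 tilt 0.07 open 62.2 F [-0.1  0.4  0.5]
clock: 21.7
tool_pos: [0.4735, -0.2676, -0.0257]
eef_rot: [0.74, 0.672, -0.001, -0.0]
contact_force: [-0.8, 0.7, -1.2]
opening: 0.564
t 21.70 pos [ 473.5 -267.6  -25.7] yaw 84.50 tilt 0.09 open 49.7 F [-0.8  0.7 -1.2]
```

```bash
python3 -m creep '[0,0,-12,0,0,0, 0,0,-25,0,0,0, 0,0,-35,0,0,0, 0,0,-35,0,0,0, 0,0,-25,0,0,0]' - 25; python3 go.py 480.2 219.2 110 162.4;  python3 - <<'E'
from fit2 import *
d=grab('v1')
overlay(d,'scene',[],(270,80,120,100),'pics/v1s.png',6)
E
```

```text
clock: 22.12
tool_pos: [0.4691, -0.2652, 0.1055]
eef_rot: [0.74, 0.673, -0.004, -0.007]
contact_force: [-0.3, 0.7, -1.9]
opening: 0.562
t 22.12 pos [ 469.1 -265.2  105.5] yaw 84.61 tilt 0.90 open 49.5 F [-0.3  0.7 -1.9]
q [ 0.68  0.75 -0.42  1.89  0.49  0.63 -0.15] total shift [483.3 -34.5  -2.2] turn [ -0.6   -0.76 -77.79] n 13
0 [37.2, -2.7, -0.2] [-0.05, -0.06, -5.98]
1 [37.3, 1.2, -0.2] [-0.05, -0.06, -5.98]
2 [36.9, 5.1, -0.2] [-0.05, -0.06, -5.98]
3 [36.2, 8.9, -0.3] [-0.05, -0.06, -5.98]
4 [35.1, 12.7, -0.3] [-0.05, -0.06, -5.98]
5 [33.5, 16.2, -0.3] [-0.05, -0.06, -5.98]
6 [31.7, 19.7, -0.3] [-0.05, -0.06, -5.98]
7 [29.4, 22.8, -0.4] [-0.05, -0.06, -5.98]
8 [26.9, 25.8, -0.4] [-0.05, -0.06, -5.98]
9 [24.1, 28.5, -0.4] [-0.05, -0.06, -5.98]
10 [21.0, 30.8, -0.4] [-0.05, -0.06, -5.98]
11 [17.6, 32.8, -0.4] [-0.05, -0.06, -5.98]
12 [14.1, 34.5, -0.4] [-0.05, -0.06, -5.98]
```

View pics/v1s.png

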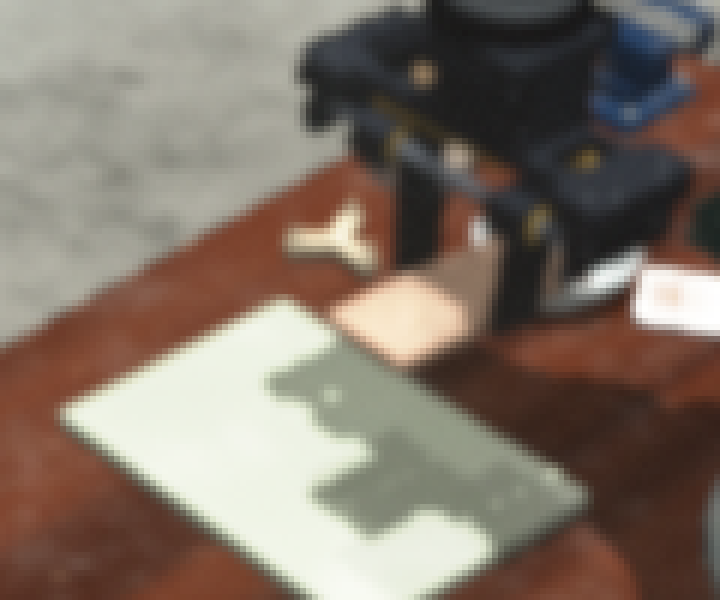

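Tile 2 is held level. Carrying it over.

```bash
python3 -m creep '[25,-3,-5,-0.3,-0.4,-4, 35,-1,-2,-0.3,-0.4,-5.5, 37,3,0,0,0,-6, 37,7,0,0,0,-6, 36,10,0,0,0,-6]'; python3 go.py 480.2 219.2 110 162.4
```

```text
clock: 22.63
tool_pos: [0.4697, -0.1018, 0.1104]
eef_rot: [0.561, 0.828, -0.008, 0.007]
contact_force: [-0.3, 0.9, -1.4]
opening: 0.563
t 22.63 pos [ 469.7 -101.8  110.4] yaw 111.82 tilt 1.23 open 49.6 F [-0.3  0.9 -1.4]
q [ 0.39  0.68 -0.46  2.08  0.65  0.52 -0.18] total shift [294.1 129.   -6.5] turn [ -0.82   0.97 -50.59] n 9
0 [32.7, 14.3, -0.7] [-0.09, 0.11, -5.62]
1 [31.1, 17.5, -0.6] [-0.09, 0.11, -5.62]
2 [29.3, 20.4, -0.5] [-0.09, 0.11, -5.62]
3 [27.1, 23.2, -0.5] [-0.09, 0.11, -5.62]
4 [24.7, 25.7, -0.4] [-0.09, 0.11, -5.62]
5 [22.1, 28.0, -0.3] [-0.09, 0.11, -5.62]
6 [19.2, 30.1, -0.2] [-0.09, 0.11, -5.62]
7 [16.2, 31.8, -0.1] [-0.09, 0.11, -5.62]
8 [13.0, 33.2, -0.0] [-0.09, 0.11, -5.62]
```

```bash
python3 -m creep '[34,13,-2,-0.2,-0.2,-5, 32,16,-2,0,0,-5, 31,18,-2,0,0,-5, 29,20,-2,0,0,-5]'; python3 go.py 480.2 219.2 105 162.4
```

```text
clock: 22.97
tool_pos: [0.4618, 0.0477, 0.1121]
eef_rot: [0.4, 0.916, -0.01, 0.005]
contact_force: [1.0, -0.9, -1.9]
opening: 0.56
t 22.97 pos [461.8  47.7 112.1] yaw 132.86 tilt 1.33 open 49.4 F [ 1.  -0.9 -1.9]
q [ 0.11  0.68 -0.53  2.11  0.72  0.54 -0.21] total shift [113.3 130.2   3.2] turn [ -1.08   0.81 -29.55] n 5
0 [22.7, 26.0, 0.6] [-0.22, 0.16, -5.91]
1 [19.9, 28.2, 0.8] [-0.22, 0.16, -5.91]
2 [16.8, 30.1, 1.0] [-0.22, 0.16, -5.91]
3 [13.6, 31.7, 1.1] [-0.22, 0.16, -5.91]
4 [10.3, 32.9, 1.3] [-0.22, 0.16, -5.91]
```

```bash
python3 -m creep '[22,25,0,-0.4,0.3,-5.7, 19,27,0,-0.3,0.3,-5.7, 16,28,0,-0.2,0.2,-5.7, 12,25,0,0,0,-5.5, 6,12,0,0,0,-3]'; python3 -m creep '[0,0,0,0,0,0]'>/dev/null; python3 go.py 480.2 219.2 75 162.4
```

```text
clock: 23.38
tool_pos: [0.4677, 0.199, 0.1074]
eef_rot: [0.171, 0.985, 0.0, -0.003]
contact_force: [0.2, 0.8, -1.5]
opening: 0.562
t 23.47 pos [466.7 203.3 106.8] yaw 160.72 tilt 0.43 open 49.8 F [-0.2 -0.1 -0.7]
q [-0.09  0.76 -0.68  1.98  0.76  0.67 -0.02] total shift [-7.7 19.4 31.8] turn [ 0.14 -0.4  -1.68] n 1
0 [-7.7, 19.4, 31.8] [0.14, -0.4, -1.68]
```

```bash
python3 -m creep '[-4,10,16,0,-0.4,-1, -4,9,14,0,0,-0.6, 0,0,0,0,0,0, 0,0,0,0,0,0]'>/dev/null; python3 go.py 480.2 219.2 55 162.4
```

```text
t 23.80 pos [478.7 214.9  73.3] yaw 162.06 tilt 0.27 open 49.7 F [-0.4  0.1 -1.2]
q [-0.14  0.83 -0.63  1.96  0.82  0.64 -0.05] total shift [-0.1  4.6 18.2] turn [-0.24 -0.13 -0.34] n 1
0 [-0.1, 4.6, 18.2] [-0.24, -0.13, -0.34]
```

```bash
python3 -m creep '[0,4.5,10,-0.2,-0.1,-0.3, 0,0,10,0,0,0, 0,0,0,0,0,0, 0,0,0,0,0,0]'>/dev/null; python3 go.py 480.2 219.2 48 162.4
```

```text
t 24.13 pos [479.6 214.6  51.7] yaw 162.03 tilt 0.25 open 49.4 F [ 0.5 -0.3 -1. ]
q [-0.16  0.86 -0.6   1.97  0.86  0.6  -0.09] total shift [0.9 4.6 3.7] turn [-0.25 -0.01 -0.37] n 1
0 [0.9, 4.6, 3.7] [-0.25, -0.01, -0.37]
```

```bash
python3 -m creep '[1,4.6,2,-0.2,0,-0.4, 0,0,0,0,0,0]'>/dev/null; python3 go.py 480.2 219.2 48 162.4
python3 - <<'E'
from fit2 import *
import go
d=grab('w1'); go.show()
st=(.4810,.2184,.043,D(-17.5)); z=get_state()['tool_pos'][2]+.0377
its=[(CR,st),(TI,(.481,.2184,z,D(-17.5)))]
overlay(d,'scene',its,(190,195,60,75),'pics/a1.png',6);overlay(d,'scene',[],(190,195,60,75),'pics/a2.png',6)
cv2.imwrite('pics/w1s.png',np.hstack([cv2.imread('pics/a1.png'),cv2.imread('pics/a2.png')]))
overlay(d,'top',its,(180,190,40,42),'pics/a1.png',10);overlay(d,'top',[],(180,190,40,42),'pics/a2.png',10)
cv2.imwrite('pics/w1t.png',np.hstack([cv2.imread('pics/a1.png'),cv2.imread('pics/a2.png')]))
E
```

```text
t 24.30 pos [480.1 218.8  49.7] yaw 162.41 tilt 0.07 open 49.5 F [-0.3  0.7 -0.1]
q [-0.16  0.86 -0.6   1.96  0.87  0.59 -0.09] total shift [0.  0.5 1.7] turn [-0.07 -0.    0.01] n 1
0 [0.0, 0.5, 1.7] [-0.07, -0.0, 0.01]
t 24.40 pos [480.1 217.9  49.8] yaw 162.36 tilt 0.13 open 49.3 F [-0.6  0.8 -2. ]
```

View pics/w1s.png

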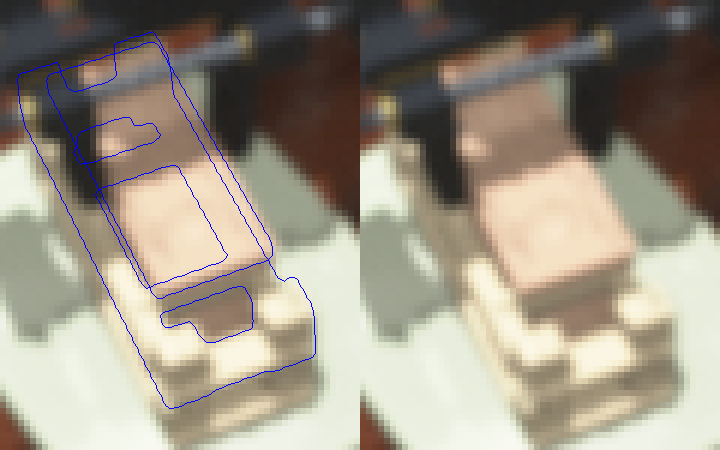

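View pics/w1t.png

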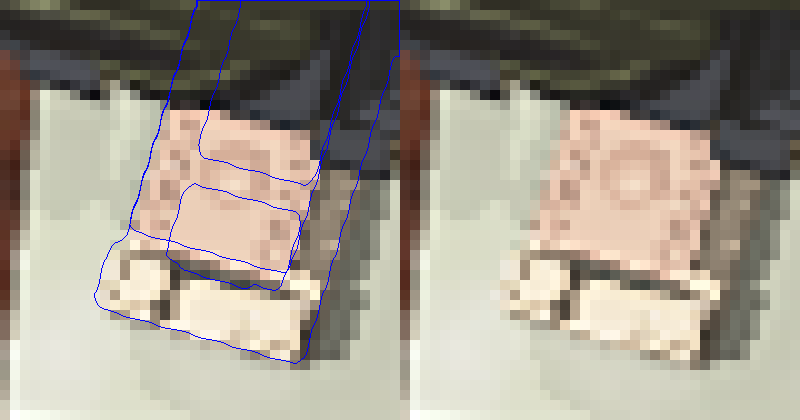

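Overlay shows the tile aligned with the upper bed within about 2 mm. Descending to the expected contact at about 22.3.

```bash
python3 -m creep '[0,0.5,8,0,0,0, 0,0,7,0,0,0, 0,0,0,0,0,0]'>/dev/null; python3 go.py 480.2 218.7 30 162.4
```

```text
t 24.65 pos [481.  218.7  34.3] yaw 162.34 tilt 0.11 open 49.6 F [-0.5  0.4 -0.9]
q [-0.18  0.89 -0.57  1.97  0.9   0.56 -0.12] total shift [ 0.8 -0.3  4.3] turn [-0.04  0.1  -0.06] n 1
0 [0.8, -0.3, 4.3] [-0.04, 0.1, -0.06]
```

```bash
python3 -m creep '[0.8,-0.3,4,0,0,0, 0,0,3,0,0,0, 0,0,0,0,0,0]'>/dev/null; python3 go.py 480.2 218.7 24 162.4;  for i in 1 2 3; do python3 -m creep '[0,0,1.2,0,0,0]' | egrep 'tool_pos|contact' | tr '\n' ' '; done
```

```text
t 24.90 pos [479.7 218.6  25.9] yaw 162.35 tilt 0.11 open 49.6 F [-0.8 -0.6 -0.9]
q [-0.19  0.9  -0.55  1.97  0.92  0.54 -0.14] total shift [-0.4  0.3  1.9] turn [-0.09  0.06 -0.05] n 1
0 [-0.4, 0.3, 1.9] [-0.09, 0.06, -0.05]
tool_pos: [0.4797, 0.2186, 0.0246] contact_force: [-0.6, 0.2, -1.6] tool_pos: [0.4796, 0.2186, 0.0233] contact_force: [0.3, -0.3, -1.2] tool_pos: [0.4797, 0.2187, 0.022] contact_force: [-1.0, -1.6, 9.3]
```

```bash
python3 -m creep '[0,0,0,0,0,0, 0,0,0,0,0,0, 0,0,0,0,0,0, 0,0,0,0,0,0]' 62; python3 go.py; python3 -m creep '[0,0,-8,0,0,0, 0,0,-25,0,0,0, 0,0,-35,0,0,0, 0,0,-35,0,0,0, 0,0,-20,0,0,0]'|head -2; python3 go.py 420 0 150 162
```

```text
clock: 25.48
tool_pos: [0.4802, 0.2192, 0.0225]
eef_rot: [0.153, 0.988, -0.0, 0.001]
contact_force: [-0.4, -0.0, 1.4]
opening: 0.701
t 25.48 pos [480.2 219.2  22.5] yaw 162.36 tilt 0.11 open 61.8 F [-0.4 -0.   1.4]
clock: 25.9
tool_pos: [0.4763, 0.2177, 0.1476]
t 25.90 pos [476.3 217.7 147.6] yaw 162.52 tilt 0.61 open 62.0 F [0.3 0.3 0.6]
q [-0.08  0.73 -0.75  1.9   0.68  0.8   0.07] total shift [ -11.7 -224.5   -0.6] turn [-0.49 -0.37  0.52] n 6
0 [-1.9, -37.4, -0.1] [-0.08, -0.06, 0.09]
1 [-2.0, -37.4, -0.1] [-0.08, -0.06, 0.09]
2 [-2.1, -37.4, -0.2] [-0.08, -0.06, 0.09]
3 [-2.1, -37.4, -0.2] [-0.08, -0.06, 0.09]
4 [-2.2, -37.4, -0.3] [-0.08, -0.06, 0.09]
5 [-2.2, -37.4, -0.3] [-0.08, -0.06, 0.09]
```

```bash
python3 -m creep '[-2,-30,0,0,0,0, -2,-36,0,0,0,0, -2,-36,0,0,0,0, -2,-30,0,0,0,0, -2,-15,0,0,0,0]'|head -2; python3 -m creep '[0,0,0,0,0,0, 0,0,0,0,0,0]'|head -2
python3 - <<'E'
from fit2 import *
d=grab('z1')
st=(.4810,.2184,.043,D(-17.5))
its=[(CR,st),(TI,(.481,.2184,.060,D(-17.5)))]
overlay(d,'scene',[],(185,190,65,85),'pics/a1.png',6)
overlay(d,'top',[],(180,155,60,75),'pics/a2.png',6.)if 0 else overlay(d,'top',[],(180,155,60,75),'pics/a2.png',6)
overlay(d,'top',its,(180,155,60,75),'pics/a3.png',6)
I=[cv2.imread(f'pics/a{i}.png') for i in(1,2,3)];h=max(i.shape[0] for i in I)
o=np.hstack([cv2.copyMakeBorder(i,0,h-i.shape[0],0,0,0) for i in I])
cv2.imwrite('pics/z1.png',cv2.resize(o,None,fx=min(1,800/o.shape[1]),fy=min(1,800/o.shape[1])))
cv2.imwrite('pics/z1full.png',d['scene'][:,:,::-1])
E
```

```text
clock: 26.32
tool_pos: [0.4446, 0.0792, 0.1571]
clock: 26.48
tool_pos: [0.4435, 0.0745, 0.1579][ WARN:0@9.189] global loadsave.cpp:1063 imwrite_ Unsupported depth image for selected encoder is fallbacked to CV_8U.
```

View pics/z1.png

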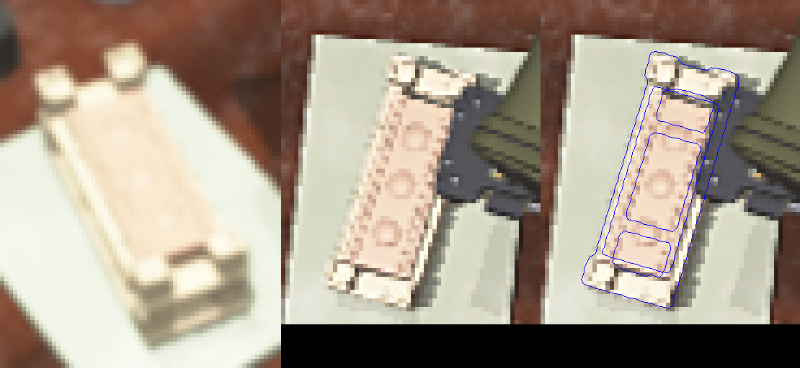

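View pics/z1full.png

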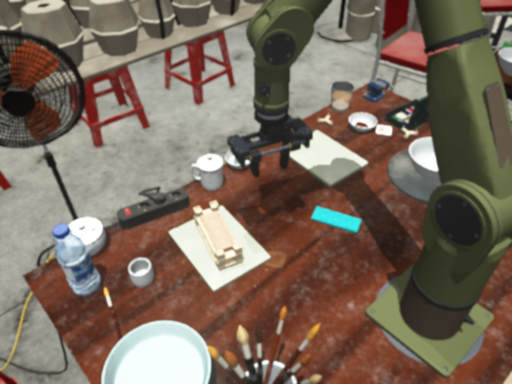

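Both tiles are flat between the pillars and the stack is square. The gripper is clear, and mug, saucer and pot are where they were. Handing in.

```bash
python3 -c "
from plant import *
print(finish_job())
import go; go.show()"
```

```text
the job is handed in; nothing more can be done
None
the job is handed in; nothing more can be done
```

The job is done and handed in at about 26.6 s of the 69 s. One tile is in the lower crank, the loose crank is stacked on top with its feet home, and the second tile is in the upper crank. `finish_job` gives no verdict, so the result rests on my own checks.

**Last checks**
- **Seating heights:** every piece touched down within about 0.3 mm of its expected height. For the upper crank, nothing touched at lip height, so its feet went inside the lips.
- **Final pictures:** the stack looks square, both tiles lie flat between the pillars, and the gripper is clear of everything. The mug and paste pot look unmoved. The arm partly hides the saucer in the last scene view, but no move went near it.
- **Lower crank:** the fitted position stayed within about 2 mm of its start, against the 20 mm allowed.

**What disagreed**
- **Tool height:** the measured tool z read about 39 mm lower than the real fingertips. I found this from the pictures and a touch on the drying bat (about 22 N through the fingertips), and worked with that offset.
- **Lower tile:** it sits about 3 mm off along the crank by eye. The pillars limit that to 5 mm, and the allowance is ±7 mm. An automatic fit of this tile was unreliable, because its colour is too close to the crank's.
- **Cameras:** the two views differed by 2–5 mm along the tiles' length. I used values in between and checked by overlay before each set-down.

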